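Unlock the control box with its T-key and open the access panel

TASK

Take the T-key from its stand, fit it fully into the cam latch on the grey control box and, never forcing it, turn it counter-clockwise about a quarter turn until you feel its stop, so that the tongue clears the panel. Then swing the access panel by its handle up to upright or beyond and leave it open, with the key still standing fully home in the turned latch. Leave the tin of screws and the roll of tape where they are.

Things in the scene. Friction and masses are not known exactly. Their poses are not given: they have to be found in the camera images.
- box: Grey control box, fixed to the bench, 200 x 240 x 60 mm (its x, y, z); origin at the centre of its underside. Its +x points to the robot's left, give or take: that is the hinge side. On its -x side (right) a solid ledge 60 mm deep (x -100 to -40 mm), top 60 mm above the bench, carries the latch. The access panel covers the rest of the top.
- lock (a point): Fixed point on the box's ledge, 60 mm above the bench, on the upright axis of the cam latch, at x = -70, y = -70 mm in the box's frame; axes as the box's. Round it turns the latch: a steel block 46 x 26 x 16 mm, top 16.5 mm above this point, with a slot 30 x 9 mm right through it along its long side; the slot's floor is the ledge.
- tongue_locked (a point): Fixed point on the box, 49 mm along the box's +x from lock. Locked, the latch's tongue (16 mm wide, 5 mm thick, 49 mm from axis to end, along the slot) points about here, over the panel edge that begins 30 mm from the axis. Tongue and slot may start anywhere from -0.25 to +0.35 rad about z from the box's x axis; the angle is not reported: look, or feel with the key.
- tongue_free (a point): Fixed point on the ledge, 49 mm along the box's +y from lock: about where the tongue's end points when unlocked. From above the latch turns counter-clockwise (positive about z) against 0.12 N m of friction to a firm stop at 1.5 rad from the box's x axis; the panel is free from about 1.15 rad. The other way it stops at -0.4 rad. It stays where left.
- key: Loose dark steel T-key, 92 mm tall, 0.1 to 0.16 kg, upright in its stand. Origin at the blade's tip, z up the stem. Crossbar 70 (x) x 12 (y) x 18 mm, its middle 83 mm up; round 12 mm stem; blade 26 (x) x 6 (y) mm, 20 mm long, nose rounded. Fits the latch's slot either way round with 1.5 mm spare on each flat and 2 mm at each end, and stands in it by itself, leaning up to 0.25 rad.
- key_stand: Wooden key stand fixed to the bench, foot 80 x 60 mm, 24 mm high, origin at the centre of its underside; slot 30 x 9 mm along its x axis, floor 4 mm above the bench, in which the key stands 20 mm deep.
- panel (a joint): Angle of the access panel in rad: 0 shut, grows as its edge beside the ledge is lifted and swings up and over to the box's +x side, 1.57 upright, stop at 1.85. A stiff hinge (about 0.45 N m): the panel stays at any angle. Aluminium plate 124 x 236 mm, 5 mm thick.
- panel_hinge (a point): Middle of the panel's hinge line, at x = 84 mm in the box's frame, 60 mm above the bench; the line runs along this point's y axis. Fixed to the box, axes parallel to the box's.
- panel_handle (a point): Middle of the round bar of the panel's bow handle: bar 10 mm thick, 90 mm long, parallel to the hinge, 29 mm clear of the panel's outer face. Shut, it lies 106 mm to the box's -x of the hinge line, 45 mm to +y of its middle and 40 mm above it; it moves with the panel. A vertical gripper can pinch the bar across and let it turn between the pads as the panel swings.
- screw_tin: Bystander: open round grey tin of screws, 63 mm across, 29 mm high; origin under its centre.
- tape_blue: Bystander: roll of blue tape lying flat, 68 mm across, 19 mm high; origin under its centre.

How it is judged (in metres and radians):
On the way, in this order (a step that is already met when the one before it is completed fails the run):
1. the key is fully in the latch's slot, the latch still in its locked direction (z of key in the frame of lock below 0.006 m and horizontal distance between key and lock below 0.006 m and angle between key's own z axis and vertical below 0.35 rad and angle between the x axis of key and the x axis of lock, either way round below 0.7 rad), for 0.1 s.
2. with the key fully in, the latch has been turned to its stop with it (z of key in the frame of lock below 0.006 m and horizontal distance between key and lock below 0.006 m and angle between key's own z axis and vertical below 0.35 rad and angle between the x axis of key and the x axis of lock, either way round above 1.3 rad), for 0.2 s.
3. the panel is swung open to upright (value of joint panel above 1.42 rad), for 0.1 s.
At the end, for the whole second after the job is handed in: The panel stands open at 1.42 rad or more and at rest; the key stands upright (within 0.35 rad) and at rest in the latch, its tip within 6 mm of the slot's floor and of the latch's axis, its crossbar within 0.27 rad of square to the box's x axis (all of step 2 and value of joint panel above 1.42 rad and velocity of joint panel between -0.1 and 0.1 rad/s and linear speed of key below 0.03 m/s); the robot touches nothing.
It fails at once if the key is jammed against the box or latch with more than 80 N (contact force between key and box above 80 N).
It fails at once if the tin of screws or the roll of tape is moved more than 30 mm (distance of any of screw_tin, tape_blue from where it was at the start of the episode above 0.03 m).
It also fails if it takes over 72 s, if anything falls off the work surface, if the arm or the gripper's body presses on something with over 40 N, if the wrist force passes 120 N, or if a joint passes its speed limit or range.

ROBOT

A 6-joint arm with a two-finger parallel gripper is mounted at the origin on a cart in front of the work surface, level with it; the furniture and walls round the work are solid. World frame = base frame: x ahead of the robot, y to its left, z up, the work surface at z = 0. Lengths are in mm, angles in degrees, forces in N, time in s.
With the tool pointing down it reaches from about 350 to 850 mm from the base axis. Payload 8.1 kg.
Tool frame: the origin (TCP) lies on the mounting face of the last link; the fingertips stand 173 mm ahead of it and the grasp point (between the pads) lies 155 mm ahead of it; z points along the fingers, y is the direction in which the jaws open and shut (so a half turn about z gives the same grasp; the last joint's range is limited). The gripper opens to 85 mm and grips with 20 to 120 N. Pads are 22 mm wide; open, the fingers measure 114 mm over their backs; the gripper's body (76 mm by 85 mm) begins 54 mm behind the grasp point. The pads swing forward as they close: fully open they stand 13 mm farther back than shut.
Start: joints at [-78.404, 7.471, 85.268, -0, 87.261, -4.893], TCP at [170.326, -575.322, 404.692] pointing down, gripper open.
Joint ranges: [-169.43, 169.43], [-51.17, 129.36], [1.28, 143.12], [-76.62, 256.62], [0, 156.53], [-152.29, 152.29]. Speed limits (degrees/s): [136.94, 136.94, 159.86, 180, 180, 180].

INTERFACE

Orientations are given as [roll, pitch, yaw] about the fixed x, y, z axes, in that order (R = Rz(yaw) Ry(pitch) Rx(roll)).
In Python, from bench import * gives the robot as it stands.
- The arm moves only by the tool arm_command, never from a script. Its argument "plan" is a list of rows, each an object of numbers: "jaw": the closure, from 0 (fully open) to 1 (shut); "dx", "dy", "dz": the shift along the tool's x, y, z in mm; "wx", "wy", "wz": the turn, a rotation vector about the tool's x, y, z in rad. A call has 1 to 12 rows; each row is the pose to reach, as a shift and turn from the pose commanded when the call began, along the tool's axes at that moment; what a row does not reach only later rows make up. A row lasts 1/10 s, in which the tool goes at most 50 mm and 8.59 degrees, less where a joint would pass 70% of its speed; a pose out of reach is approached as far as the arm can. A call with a gripper value outside its range is refused whole. The fingers move at their own pace and stop on an object; "squeeze" is the grip in N (left out, the last holds). Time passes only in rows, so rows that repeat a pose let the fingers close. It gives the time, the measured TCP pose, the force and the opening at its end, in the units of the state.
- sense(): the state, without advancing time (a new reading comes with each control period).
- snapshot(name): name is "scene" or "top"; returns a dict with "pixels" (400x640x3 uint8, red, green, blue), "fx", "fy", "cx", "cy" (pixels), "extrinsics" (4x4, takes a point from camera to world coordinates). Camera axes: x right, y up, looking along -z (the intrinsics and any distortion apply to the point x, -y, -z); pixel columns grow to the right and rows downward; lengths in mm; the calibration is good to about 2 mm. A picture is of the moment at which its call begins. There is no depth.
- hand_in(): hands the job in, once; it reports no verdict.
Trained networks look in the newest picture that a camera, given by its name, has taken for a name from the list of things; names that differ only in an ending like _2 or _b are one class to them, and where a whole thing is asked for, a point or a joint stands for the part that bears it (a point fixed in the world has none). Each returns a list of dicts, best first, with "score" (0 to 1); they miss things now and then, are a little off and sometimes report something else, mostly with a low value. They report only what shows in the picture. A call takes as long as a camera call.
- recognise(camera, target): "box" ([left, top, width, height] in pixels, round what is visible of it).
- pinpoint(camera, target): "pixel" ([column, row] in pixels: a listed point, or the origin of a listed thing).
The state is a dict: "time": time; "joint_pos": joint angles; "qd": joint speeds; "joint_efforts": joint torques, N m; "tool_pos": TCP position; "tcp_rot": TCP orientation; "ft_force": force on the tool from outside, world axes, zero at the start; "wrist_torque": the same for the moment, N m; "finger_gap": finger opening in mm.
Only numpy, scipy, OpenCV 4.12 (cv2) and the standard library are available. Lean on these libraries where they do the work, as an engineer would, in place of code of your own. Each camera call takes 0.05 s, during which the arm holds its last target.

## Working session

There is one attempt and no reset: what is moved stays moved. The work goes in short steps, Python scripts to look and compute and a tool call to move; the robot and the scene stay as the last step left them, time stands still between calls to the robot, and variables do not carry over. Pictures are saved under pics/ and viewed, and the job is handed in when it is done.

Besides the shell and the picture viewer there is one more tool, called after "Emit:" as name(argument=value, ...) on one line, values as JSON. arm_command: Moves the arm, as the interface text tells. Its arguments: {"type":"object","properties":{"plan":{"type":"array"},"squeeze":{"type":"number"}},"required":["plan"]}

```bash
mkdir -p pics; ls; python3 - <<'E'
from bench import *
import cv2
print(sense())
for n in ("scene","top"):
    s=snapshot(n); cv2.imwrite(f"pics/{n}0.png",s["pixels"][:,:,::-1])
    print(n,{k:v for k,v in s.items() if k!="pixels"})
    for t in ["box","lock","tongue_locked","tongue_free","key","key_stand","panel_hinge","panel_handle","screw_tin","tape_blue"]:
        try: print(t,pinpoint(n,t)[:2])
        except Exception as e: print(t,e)
E
```

```text
pics
{'time': 0.0, 'joint_pos': array([-7.84041630e+01,  7.51603239e+00,  8.53293996e+01, -1.20826209e-03,
        8.72618356e+01, -4.89170892e+00]), 'qd': array([-0.04888678, -0.01842457,  0.04867188, -0.01837147,  0.06424646,
        0.00582519]), 'joint_efforts': array([-2.82697212e-03, -5.69395173e+01, -5.00560462e+01, -6.62418315e-04,
        1.45097214e-02,  2.37027422e-05]), 'tool_pos': array([ 170.2688747 , -575.09360445,  403.63334365]), 'tcp_rot': array([-1.79893020e+02, -7.94462598e-03,  1.64875973e+01]), 'ft_force': array([ 0.60130441, -0.04759533,  0.59617952]), 'wrist_torque': array([0.0017413 , 0.01096358, 0.01859299]), 'finger_gap': 85.5412904405371}
scene {'fx': 420.61065822965924, 'fy': 420.61065822965924, 'cx': 312.9808744180324, 'cy': 199.3212116473409, 'extrinsics': array([[ 8.91952007e-01,  3.48158293e-01, -2.88456962e-01,
         2.26850604e+02],
       [-4.52111040e-01,  6.80953587e-01, -5.76105737e-01,
        -6.02842208e+02],
       [-4.15018716e-03,  6.44273246e-01,  7.64784127e-01,
         8.90084721e+02],
       [ 0.00000000e+00,  0.00000000e+00,  0.00
[... 1053 characters left out ...]
000e+00,  0.00000000e+00,
         1.00000000e+00]])}
box [{'pixel': [320.7, 201.7], 'score': 0.9}]
lock [{'pixel': [346.0, 174.0], 'score': 0.63}]
tongue_locked [{'pixel': [330.3, 169.4], 'score': 0.86}]
tongue_free [{'pixel': [341.9, 187.5], 'score': 0.59}]
key [{'pixel': [434.3, 226.6], 'score': 0.62}, {'pixel': [433.2, 223.2], 'score': 0.37}]
key_stand [{'pixel': [434.4, 224.9], 'score': 0.95}]
panel_hinge [{'pixel': [295.4, 194.9], 'score': 0.7}]
panel_handle [{'pixel': [328.3, 208.1], 'score': 0.68}, {'pixel': [346.0, 188.0], 'score': 0.52}]
screw_tin [{'pixel': [223.8, 228.0], 'score': 0.61}, {'pixel': [321.6, 200.2], 'score': 0.41}]
tape_blue [{'pixel': [223.3, 177.9], 'score': 0.5}]
```

```bash
python3 - <<'E'
import cv2
t=cv2.imread("pics/top0.png"); s=cv2.imread("pics/scene0.png")
cv2.imwrite("pics/topc.png",cv2.resize(t[110:290,200:460],None,fx=3,fy=3,interpolation=cv2.INTER_CUBIC))
cv2.imwrite("pics/scenec.png",cv2.resize(s[120:390,200:420],None,fx=2.2,fy=2.2,interpolation=cv2.INTER_CUBIC))
cv2.imwrite("pics/lockc.png",cv2.resize(t[140:240,280:380],None,fx=6,fy=6,interpolation=cv2.INTER_CUBIC))
E
```

```text
(no output)
```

View pics/topc.png

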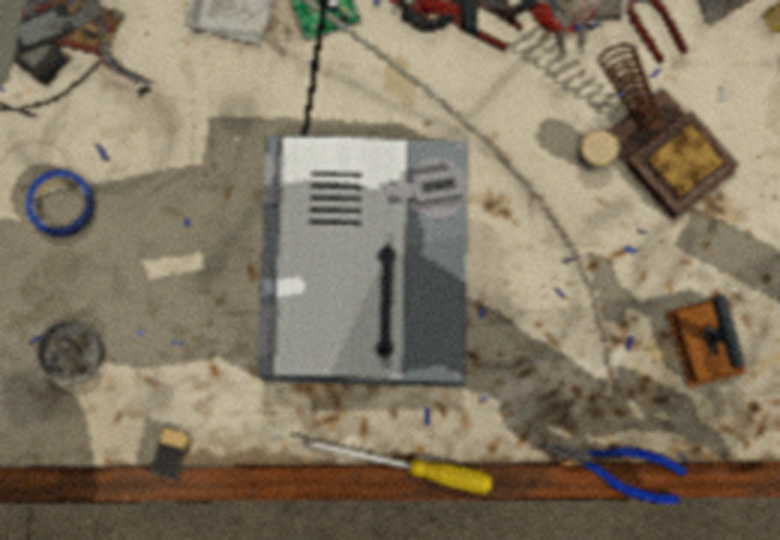

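View pics/scenec.png

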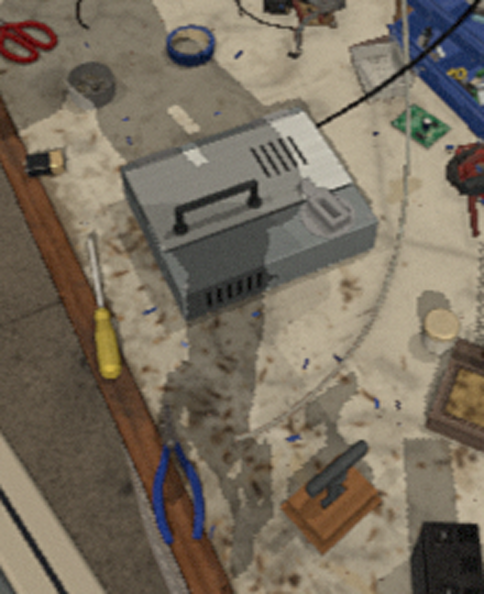

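View pics/lockc.png

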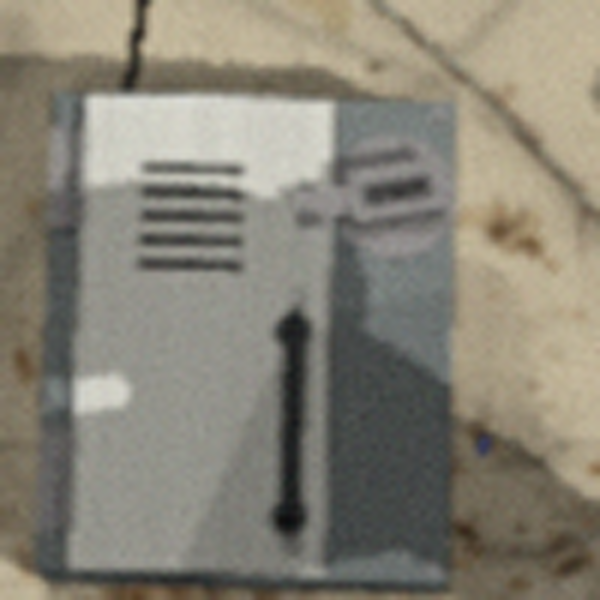

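View pics/scene0.png

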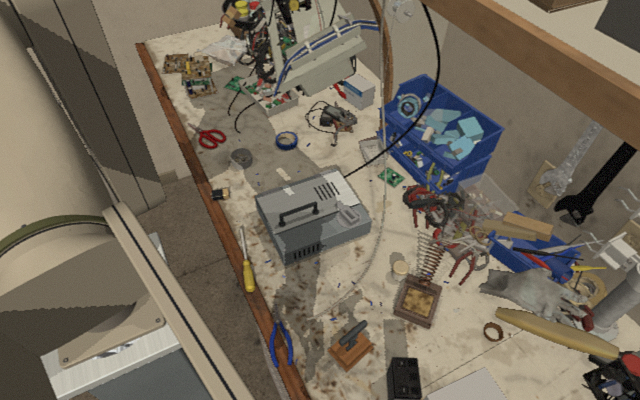

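```bash
cat > h.py <<'E'
import numpy as np, cv2
from scipy.optimize import least_squares
C={"scene":(420.61065822965924,312.9808744180324,199.3212116473409,np.array([[ 8.91952007e-01,3.48158293e-01,-2.88456962e-01,2.26850604e+02],[-4.52111040e-01,6.80953587e-01,-5.76105737e-01,-6.02842208e+02],[-4.15018716e-03,6.44273246e-01,7.64784127e-01,8.90084721e+02]])),
"top":(440.080680954036,313.96464982897294,198.37762552607083,np.array([[-6.44987148e-03,9.84524795e-01,-1.75126604e-01,2.89628283e+02],[-9.99799963e-01,-9.66474451e-03,-1.75107566e-02,9.96714352e-01],[-1.89323279e-02,1.74978630e-01,9.84390190e-01,1.32461532e+03]]))}
def proj(cam,P):
    f,cx,cy,E=C[cam]; P=np.atleast_2d(P); c=(P-E[:,3])@E[:,:3]
    return np.c_[cx+f*c[:,0]/-c[:,2], cy-f*c[:,1]/-c[:,2]]
def tf(p,P):
    P=np.atleast_2d(P).astype(float); c,s=np.cos(p[2]),np.sin(p[2])
    return np.c_[p[0]+c*P[:,0]-s*P[:,1],p[1]+s*P[:,0]+c*P[:,1],P[:,2]]
def fit(obs,p0):
    f=lambda p:np.concatenate([(proj(c,tf(p,P))[0]-np.array(u)) for c,P,u in obs])
    r=least_squares(f,p0,loss="soft_l1"); return r.x,r.fun.reshape(-1,2)
def draw(img,cam,P,col=(0,0,255),k=1,off=(0,0),closed=True):
    u=((proj(cam,P)-np.array(off)+0.5)*k).astype(np.int32)
    cv2.polylines(img,[u],closed,col,1,cv2.LINE_AA)
E
python3 - <<'E'
from h import *
obs=[("top",[-100,-120,60],(355.8,157)),("top",[-100,120,60],(355,235.8)),
("scene",[100,120,60],(255.5,198.2)),("scene",[100,-120,60],(337.7,169.1)),("scene",[-100,-120,60],(371.4,222.3)),("scene",[-100,120,60],(284.1,250.9)),
("scene",[-22,45,100],(298.7,209.1)),("scene",[84,0,60],(301.8,182.3)),("top",[0,0,0],(320.7,201.7)),("top",[-22,45,100],(328.3,208.1)),("top",[-70,-70,60],(346,174)),("scene",[-70,-70,60],(348.3,219.9))]
p,r=fit(obs,[520,0,1.57]); print("box",p,r.round(1).tolist())
for z in [76.5]:
  print("lock",tf(p,[-70,-70,60]))
np.save("box.npy",p)
B=lambda x0,x1,y0,y1,z:[[x0,y0,z],[x1,y0,z],[x1,y1,z],[x0,y1,z]]
for cam,off,sz,k in (("top",(280,140),(100,110),6),("scene",(245,150),(140,125),5)):
    im=cv2.imread(f"pics/{cam}0.png"); im=cv2.resize(im[off[1]:off[1]+sz[1],off[0]:off[0]+sz[0]],None,fx=k,fy=k,interpolation=cv2.INTER_CUBIC)
    draw(im,cam,tf(p,B(-100,100,-120,120,60)),(0,0,255),k,off)
    draw(im,cam,tf(p,B(-100,100,-120,120,0)),(0,0,150),k,off)
    draw(im,cam,tf(p,B(-40,84,-118,118,66)),(0,255,0),k,off)
    draw(im,cam,tf(p,[[-22,0,100],[-22,90,100]]),(0,255,255),k,off,False)
    q=np.r_[tf(p,[-70,-70,0])[0,:2],p[2]+0.2]
    for a,c in ((0.0,(255,0,0)),(0.15,(255,0,255))):
        q[2]=p[2]+a
        draw(im,cam,tf(q,B(-15,15,-4.5,4.5,76.5)),c,k,off)
        draw(im,cam,tf(q,B(-23,23,-13,13,76.5)),c,k,off)
        draw(im,cam,tf(q,B(23,49,-8,8,72)),c,k,off)
    cv2.imwrite(f"pics/{cam}_ov1.png",im)
E
```

```text
box [525.82901644   0.70221127   1.50687831] [[1.8, -0.4], [-0.7, 1.6], [-0.9, -4.2], [0.0, -1.3], [1.0, -1.4], [-2.7, 2.7], [-0.5, -0.2], [-2.3, 2.3], [1.1, -3.6], [0.4, -0.1], [0.8, -1.5], [0.6, -1.4]]
lock [[591.21485702 -73.62605961  60.        ]]
```

```bash
sleep 0
```

```text
(no output)
```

View pics/top_ov1.png

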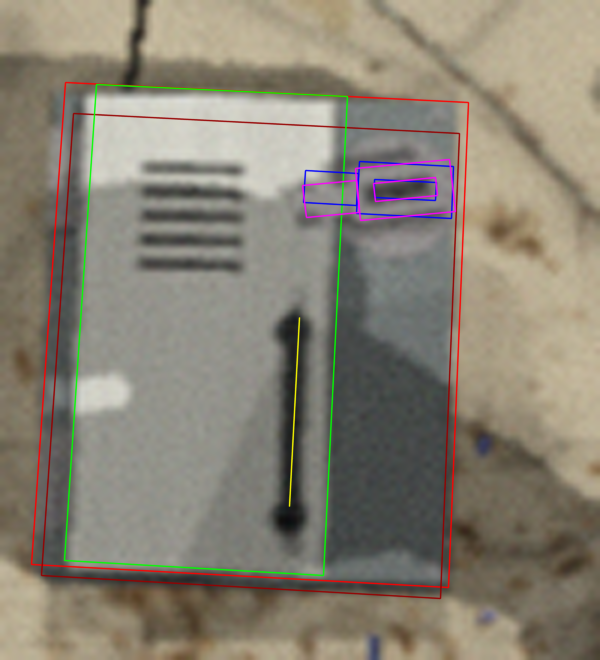

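View pics/scene_ov1.png

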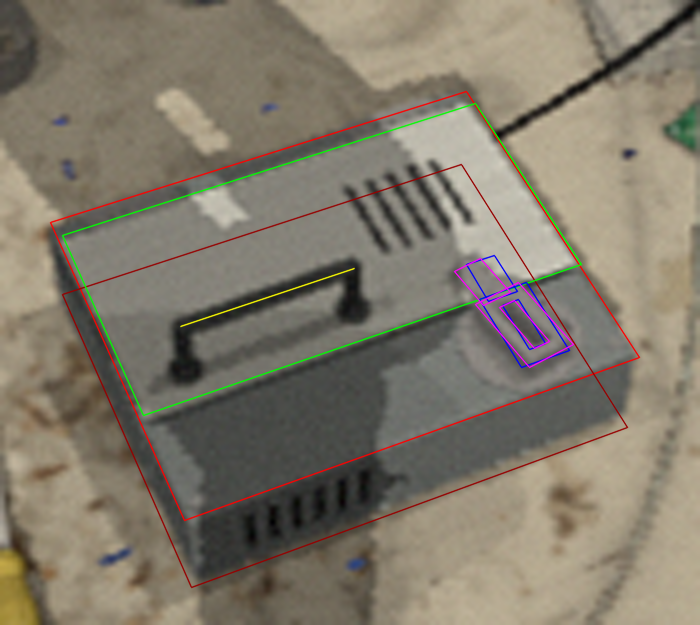

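```bash
cat > ov.py <<'E'
from h import *
import sys
B=lambda x0,x1,y0,y1,z:[[x0,y0,z],[x1,y0,z],[x1,y1,z],[x0,y1,z]]
def overlay(p,angs,tag,src="0"):
  for cam,off,sz,k in (("top",(280,140),(100,110),6),("scene",(245,150),(140,125),5)):
    im=cv2.imread(f"pics/{cam}{src}.png"); im=cv2.resize(im[off[1]:off[1]+sz[1],off[0]:off[0]+sz[0]],None,fx=k,fy=k,interpolation=cv2.INTER_CUBIC)
    draw(im,cam,tf(p,B(-100,100,-120,120,60)),(0,0,255),k,off)
    draw(im,cam,tf(p,B(-100,100,-120,120,0)),(0,0,150),k,off)
    draw(im,cam,tf(p,B(-40,84,-118,118,66)),(0,255,0),k,off)
    draw(im,cam,tf(p,[[-22,0,100],[-22,90,100]]),(0,255,255),k,off,False)
    q=np.r_[tf(p,[-70,-70,0])[0,:2],0]
    for a,c in zip(angs,((255,0,0),(255,0,255))):
        q[2]=p[2]+a
        draw(im,cam,tf(q,B(-15,15,-4.5,4.5,76.5)),c,k,off)
        draw(im,cam,tf(q,B(-23,23,-13,13,76.5)),c,k,off)
        draw(im,cam,tf(q,B(23,49,-8,8,72)),c,k,off)
    cv2.imwrite(f"pics/{cam}_{tag}.png",im)
E
python3 - <<'E'
from ov import *
T=lambda u,v:(280+u/6-.5+.08,140+v/6-.5+.08); S=lambda u,v:(245+u/5-.4,150+v/5-.4)
obs=[("top",[-100,-120,60],T(457,103)),("top",[-100,120,60],T(451,577)),("top",[-40,-118,66],T(335,100)),("top",[84,-118,66],T(85,95)),("top",[84,118,66],T(68,571)),("top",[-40,118,66],T(326,571)),
("top",[-22,0,100],T(293,322)),("top",[-22,90,100],T(289,522)),
("scene",[-100,-120,60],S(635,355)),("scene",[-40,-118,66],S(580,262)),("scene",[-22,0,100],S(354,265)),("scene",[-22,90,100],S(182,326)),("scene",[100,120,60],S(55,232)),
("scene",[-100,120,0],S(197,585)),("scene",[-100,-120,0],S(625,425))]
p,r=fit(obs,[520,0,1.57]); print("box",p,r.round(1).tolist()); print("lock",tf(p,[-70,-70,60]))
np.save("box.npy",p); overlay(p,[0,.17],"ov2")
E
```

```text
box [524.55762623   2.05126245   1.53143075] [[0.5, -0.6], [0.1, 1.3], [0.6, -0.5], [0.4, -0.8], [-0.2, -0.6], [0.1, 0.8], [0.6, -0.6], [0.4, -2.4], [0.4, -1.1], [-0.8, -0.6], [-0.6, 0.3], [-0.5, 0.3], [-2.2, -1.1], [-0.4, 0.8], [0.0, -1.0]]
lock [[591.74851716 -70.64938525  60.        ]]
```

View pics/top_ov2.png

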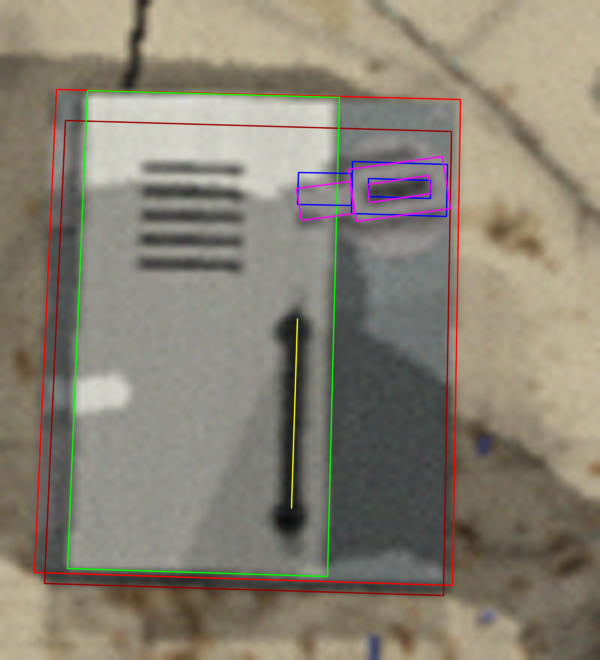

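View pics/scene_ov2.png

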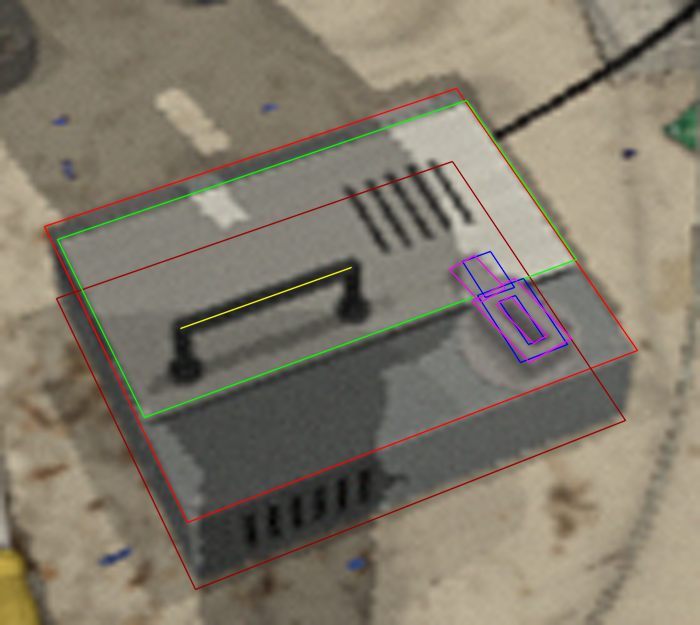

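```bash
python3 - <<'E'
from h import *
a=cv2.imread("pics/top0.png")[200:250,412:462]; b=cv2.imread("pics/scene0.png")[310:380,315:385]
a=cv2.resize(a,(400,400),interpolation=cv2.INTER_CUBIC); b=cv2.resize(b,(400,400),interpolation=cv2.INTER_CUBIC)
cv2.imwrite("pics/kc.png",np.hstack([a,b]))
E
```

```text
(no output)
```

View pics/kc.png

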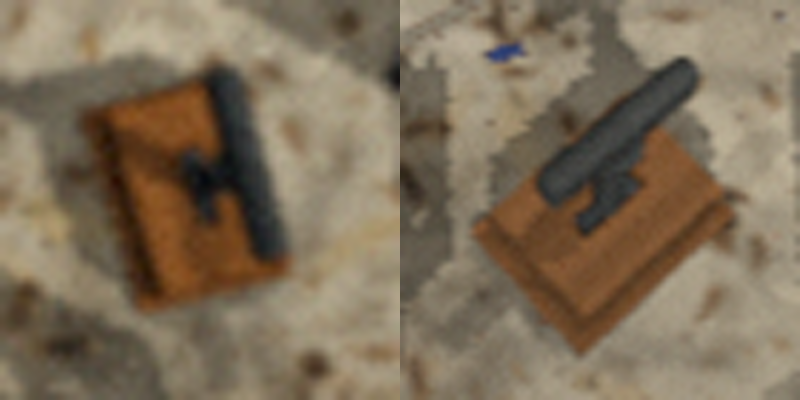

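```bash
python3 - <<'E'
from h import *
T=lambda u,v:(412+u/8-.44,200+v/8-.44); k=400/70; S=lambda u,v:(315+u/k-.41,310+v/k-.41)
obs=[("top",[40,30,0],T(87,110)),("top",[-40,30,0],T(140,311)),("top",[-40,-30,24],T(288,262)),("top",[-40,30,24],T(160,304)),
("scene",[-40,30,24],S(78,222)),("scene",[-40,-30,24],S(182,314)),("scene",[40,-30,24],S(332,193)),("scene",[-40,-30,0],S(182,353))]
for o in (obs,obs[:4],obs[4:]):
  p,r=fit(o,[430,-270,.26]); print("stand",p,np.rad2deg(p[2]),r.round(1).tolist())
p,r=fit(obs,[430,-270,.26]); np.save("stand.npy",p)
for cam,u in (("top",T(246,163)),("scene",S(220,128)),("top",T(205,180)),("scene",S(205,195))):
  print(cam,proj(cam,tf(p,[0,0,87]))[0],proj(cam,tf(p,[0,0,24]))[0],u)
# key crossbar centre by triangulation
f=lambda q:np.r_[proj("top",q)[0]-T(246,163),proj("scene",q)[0]-S(220,128)]
r=least_squares(f,[430,-270,87]);print(r.x,r.fun)
ims=[]
for cam,off,sz,kk in (("top",(412,200),50,8),("scene",(315,310),70,400/70)):
    im=cv2.imread(f"pics/{cam}0.png")[off[1]:off[1]+sz,off[0]:off[0]+sz]; im=cv2.resize(im,(400,400),interpolation=cv2.INTER_CUBIC)
    for z,c in ((24,(0,255,0)),(0,(0,200,200))): draw(im,cam,tf(p,[[40,30,z],[-40,30,z],[-40,-30,z],[40,-30,z]]),c,kk,off)
    for z in (78,96): draw(im,cam,tf(p,[[35,6,z],[-35,6,z],[-35,-6,z],[35,-6,z]]),(0,0,255),kk,off)
    ims.append(im)
cv2.imwrite("pics/kov.png",np.hstack(ims))
E
```

```text
stand [ 445.63295107 -338.79619934   25.36895164] 1453.5338597732389 [[-1.0, -0.4], [-0.1, 0.1], [3.0, 0.6], [-0.7, 0.3], [-1.1, -2.9], [0.5, 3.5], [2.1, -0.8], [-0.2, 0.6]]
stand [ 446.15484514 -339.36543986    6.52056617] 373.6009215923367 [[-0.9, -0.6], [0.1, -0.0], [3.2, 0.4], [-0.5, 0.1]]
stand [ 444.42313814 -338.21645351  132.20394742] 7574.728222244566 [[-1.7, -2.4], [0.4, 3.6], [1.4, -1.3], [-0.3, 0.7]]
top [442.52746933 219.56459775] [436.8055513  222.28211966] (442.31, 219.935)
scene [353.09297204 331.898042  ] [351.01606613 344.07280614] (353.09, 331.98999999999995)
top [442.52746933 219.56459775] [436.8055513  222.28211966] (437.185, 222.06)
scene [353.09297204 331.898042  ] [351.01606613 344.07280614] (350.465, 343.715)
[ 445.42508804 -338.58637094   86.06521295] [ 0.05783118 -0.25421741 -0.17454507  0.05355041]
```

View pics/kov.png

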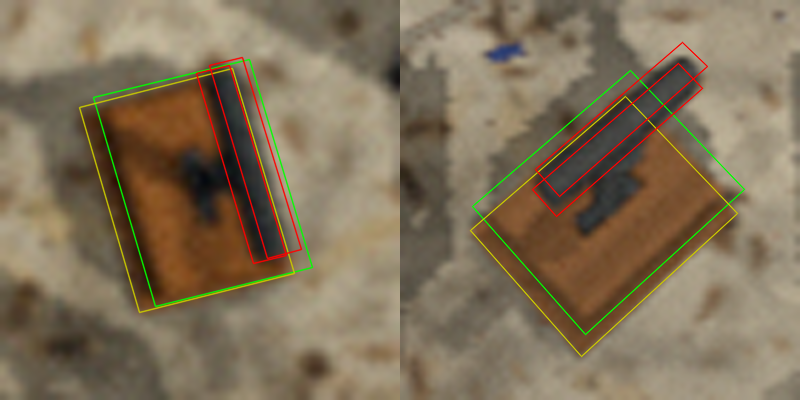

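```bash
cat > rel.py <<'E'
import sys, numpy as np
from bench import *
from scipy.spatial.transform import Rotation as R
# usage: rel.py x y z yaw [tiltfix]
s=sense(); t=np.array(list(map(float,sys.argv[1:4]))); yaw=float(sys.argv[4])
r0=R.from_euler("xyz",s["tcp_rot"],degrees=True); r1=R.from_euler("xyz",[180,0,yaw],degrees=True)
d=r0.inv().apply(t-s["tool_pos"]); w=(r0.inv()*r1).as_rotvec()
print("d",d.round(2),"w",w.round(4),"| now",s["tool_pos"].round(1),s["tcp_rot"].round(2),"F",s["ft_force"].round(2),"T",s["wrist_torque"].round(3),"gap",round(s["finger_gap"],1),"t",round(s["time"],2),"j6",s["joint_pos"].round(0))
E
python3 rel.py 445.5 -338.6 340 14.2
```

```text
d [ 331.05 -148.88   64.69] w [-0.    0.    0.04] | now [ 170.3 -575.3  404.7] [-180.      0.     16.49] F [-0.65  0.88  0.01] T [-0.016 -0.001  0.04 ] gap 85.5 t 1.1 j6 [-78.   7.  85.  -0.  87.  -5.]
```

Emit:
arm_command(plan=[{"jaw":0,"dx":331,"dy":-148.9,"dz":64.7,"wz":0.04},{"jaw":0,"dx":331,"dy":-148.9,"dz":64.7,"wz":0.04},{"jaw":0,"dx":331,"dy":-148.9,"dz":64.7,"wz":0.04},{"jaw":0,"dx":331,"dy":-148.9,"dz":64.7,"wz":0.04},{"jaw":0,"dx":331,"dy":-148.9,"dz":64.7,"wz":0.04},{"jaw":0,"dx":331,"dy":-148.9,"dz":64.7,"wz":0.04},{"jaw":0,"dx":331,"dy":-148.9,"dz":64.7,"wz":0.04},{"jaw":0,"dx":331,"dy":-148.9,"dz":64.7,"wz":0.04},{"jaw":0,"dx":331,"dy":-148.9,"dz":64.7,"wz":0.04},{"jaw":0,"dx":331,"dy":-148.9,"dz":64.7,"wz":0.04},{"jaw":0,"dx":331,"dy":-148.9,"dz":64.7,"wz":0.04},{"jaw":0,"dx":331,"dy":-148.9,"dz":64.7,"wz":0.04}])

```text
invalid input
```

```bash
python3 rel.py 445.5 -338.6 242 14.2; python3 - <<'E'
from bench import *; import cv2,numpy as np
ims=[]
for n,(x,y) in (("scene",(290,230)),("top",(390,170))):
    s=snapshot(n)["pixels"][:,:,::-1]; cv2.imwrite(f"pics/{n}1.png",s); ims.append(cv2.resize(s[y:y+130,x:x+130],(400,400),interpolation=cv2.INTER_CUBIC))
cv2.imwrite("pics/hov.png",np.hstack(ims))
E
```

```text
d [ 331.06 -148.88  162.69] w [-0.    0.    0.04] | now [ 170.3 -575.3  404.7] [-180.      0.     16.49] F [-0.65  0.88  0.01] T [-0.016 -0.001  0.04 ] gap 85.5 t 1.1 j6 [-78.   7.  85.  -0.  87.  -5.]
```

View pics/hov.png

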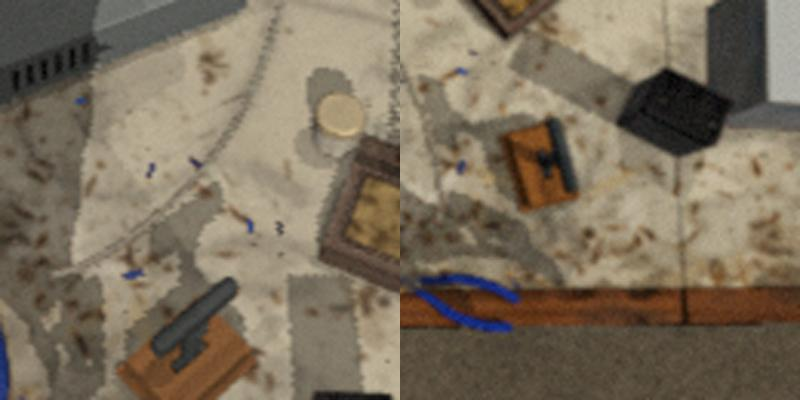

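Emit:
arm_command(plan=[{"jaw":0.0,"dx":331,"dy":-148.9,"dz":64.7,"wx":0,"wy":0,"wz":0.04}], squeeze=40)

```text
time: 1.3
tool_pos: [204.9, -545.6, 397.1]
tcp_rot: [179.8, 0.1, 13.9]
ft_force: [2.1, 0.3, 0.3]
finger_gap: 85.2
```

```bash
python3 rel.py 445.5 -338.6 340 14.2
```

```text
d [ 283.37 -143.4    56.07] w [ 0.0035  0.0018 -0.0056] | now [ 204.9 -545.6  397.1] [1.798e+02 1.000e-01 1.388e+01] F [2.1  0.27 0.3 ] T [-0.021 -0.001  0.007] gap 85.2 t 1.3 j6 [-74.   5.  89.  -0.  86.   2.]
```

Emit:
arm_command(plan=[{"jaw":0,"dx":280,"dy":-140,"dz":55,"wx":0,"wy":0,"wz":0},{"jaw":0,"dx":280,"dy":-140,"dz":55,"wx":0,"wy":0,"wz":0},{"jaw":0,"dx":280,"dy":-140,"dz":55,"wx":0,"wy":0,"wz":0},{"jaw":0,"dx":280,"dy":-140,"dz":55,"wx":0,"wy":0,"wz":0},{"jaw":0,"dx":280,"dy":-140,"dz":55,"wx":0,"wy":0,"wz":0},{"jaw":0,"dx":280,"dy":-140,"dz":55,"wx":0,"wy":0,"wz":0},{"jaw":0,"dx":280,"dy":-140,"dz":55,"wx":0,"wy":0,"wz":0},{"jaw":0,"dx":280,"dy":-140,"dz":55,"wx":0,"wy":0,"wz":0},{"jaw":0,"dx":280,"dy":-140,"dz":55,"wx":0,"wy":0,"wz":0}])

```text
time: 2.2
tool_pos: [444.8, -338.7, 340.9]
tcp_rot: [180.0, 0.0, 14.3]
ft_force: [-0.5, -0.0, 0.3]
finger_gap: 85.5
```

```bash
python3 rel.py 445.5 -338.6 242 14.2; python3 - <<'E'
from bench import *; import cv2,numpy as np
ims=[]
for n,(x,y) in (("scene",(290,230)),("top",(390,150))):
    s=snapshot(n)["pixels"][:,:,::-1]; cv2.imwrite(f"pics/{n}1.png",s); ims.append(cv2.resize(s[y:y+130,x:x+130],(400,400),interpolation=cv2.INTER_CUBIC))
cv2.imwrite("pics/hov.png",np.hstack(ims))
E
```

```text
d [7.600e-01 2.000e-02 9.893e+01] w [0.0002 0.0005 0.0012] | now [ 444.8 -338.7  340.9] [1.7999e+02 3.0000e-02 1.4270e+01] F [-0.55 -0.04  0.35] T [-0.058 -0.005  0.036] gap 85.5 t 2.2 j6 [-43.   3.  96.  -0.  80.  33.]
```

View pics/hov.png

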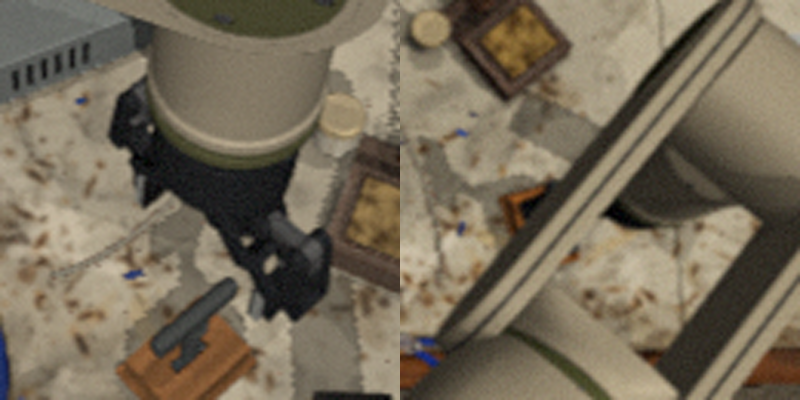

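Emit:
arm_command(plan=[{"jaw":0,"dx":0.8,"dy":0,"dz":40,"wx":0,"wy":0,"wz":0},{"jaw":0,"dx":0.8,"dy":0,"dz":70,"wx":0,"wy":0,"wz":0},{"jaw":0,"dx":0.8,"dy":0,"dz":90,"wx":0,"wy":0,"wz":0},{"jaw":0,"dx":0.8,"dy":0,"dz":99,"wx":0,"wy":0,"wz":0},{"jaw":0,"dx":0.8,"dy":0,"dz":99,"wx":0,"wy":0,"wz":0}], squeeze=30)

```text
time: 2.8
tool_pos: [444.5, -339.1, 240.9]
tcp_rot: [-179.9, 0.1, 14.1]
ft_force: [-0.6, -0.2, 0.2]
finger_gap: 85.3
```

```bash
python3 rel.py 445.5 -338.6 242 14.2; python3 - <<'E'
from bench import *; import cv2,numpy as np
ims=[]
for n,(x,y) in (("scene",(290,260)),("top",(390,150))):
    s=snapshot(n)["pixels"][:,:,::-1]; cv2.imwrite(f"pics/{n}2.png",s); ims.append(cv2.resize(s[y:y+130,x:x+130],(400,400),interpolation=cv2.INTER_CUBIC))
cv2.imwrite("pics/hov2.png",ims[0])
E
```

```text
d [ 1.12 -0.23 -1.14] w [-0.0018  0.0013 -0.0016] | now [ 444.5 -339.1  240.9] [-1.7989e+02  8.0000e-02  1.4110e+01] F [-0.62 -0.25  0.17] T [0.056 0.075 0.051] gap 85.3 t 2.8 j6 [-43.   9. 101.  -0.  70.  33.]
```

View pics/hov2.png

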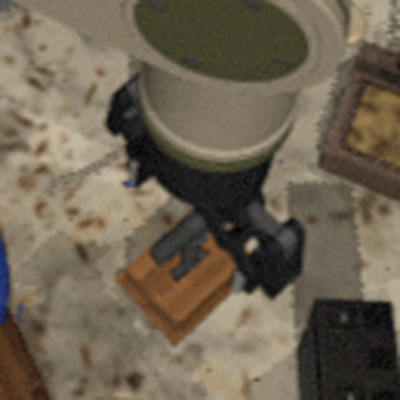

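Emit:
arm_command(plan=[{"jaw":0.3,"dx":0,"dy":0,"dz":0,"wx":0,"wy":0,"wz":0},{"jaw":0.6,"dx":0,"dy":0,"dz":0,"wx":0,"wy":0,"wz":0},{"jaw":0.8,"dx":0,"dy":0,"dz":0,"wx":0,"wy":0,"wz":0},{"jaw":0.9,"dx":0,"dy":0,"dz":0,"wx":0,"wy":0,"wz":0},{"jaw":1,"dx":0,"dy":0,"dz":0,"wx":0,"wy":0,"wz":0},{"jaw":1,"dx":0,"dy":0,"dz":0,"wx":0,"wy":0,"wz":0},{"jaw":1,"dx":0,"dy":0,"dz":0,"wx":0,"wy":0,"wz":0}], squeeze=30)

```text
time: 3.6
tool_pos: [445.6, -338.6, 242.1]
tcp_rot: [180.0, -0.0, 14.2]
ft_force: [0.8, 0.2, 1.7]
finger_gap: 11.3
```

Emit:
arm_command(plan=[{"jaw":1,"dx":0,"dy":0,"dz":0,"wx":0,"wy":0,"wz":0},{"jaw":1,"dx":0,"dy":0,"dz":-15,"wx":0,"wy":0,"wz":0},{"jaw":1,"dx":0,"dy":0,"dz":-30,"wx":0,"wy":0,"wz":0},{"jaw":1,"dx":0,"dy":0,"dz":-80,"wx":0,"wy":0,"wz":0},{"jaw":1,"dx":0,"dy":0,"dz":-120,"wx":0,"wy":0,"wz":0},{"jaw":1,"dx":0,"dy":0,"dz":-120,"wx":0,"wy":0,"wz":0}], squeeze=70)

```text
time: 4.2
tool_pos: [447.1, -340.0, 371.3]
tcp_rot: [179.4, -0.4, 14.2]
ft_force: [0.3, -0.6, -0.2]
finger_gap: 10.9
```

```bash
python3 rel.py 592 -70.6 372 97; python3 - <<'E'
from bench import *; import cv2,numpy as np
s=snapshot("scene")["pixels"][:,:,::-1]; cv2.imwrite("pics/scene3.png",s)
cv2.imwrite("pics/hov3.png",cv2.resize(s[220:370,280:430],(600,600),interpolation=cv2.INTER_CUBIC))
E
```

```text
d [ 206.59 -225.55   -1.64] w [ 0.0145  0.0019 -1.4451] | now [ 447.1 -340.   371.3] [179.36  -0.43  14.2 ] F [ 0.29 -0.64 -0.19] T [-0.004  0.017 -0.016] gap 10.9 t 4.2 j6 [-42.   2.  94.   0.  83.  33.]
```

View pics/hov3.png

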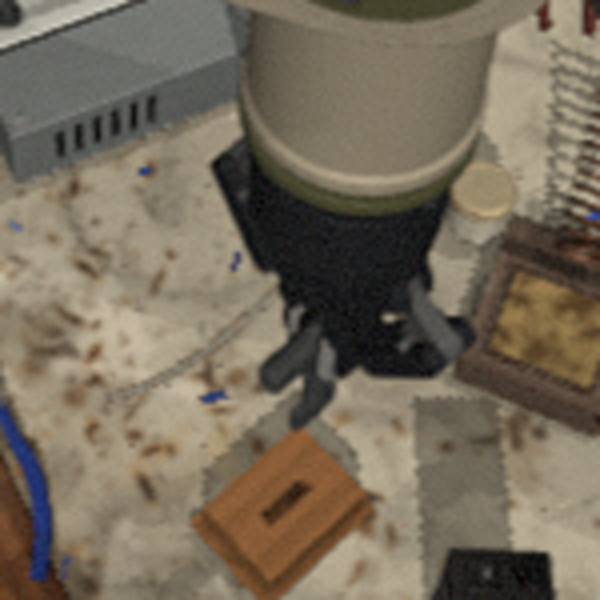

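```bash
python3 - <<'E'
from h import *
for cam,(x0,y0,x1,y1) in (("top",(339,167,354,179)),("scene",(340,206,360,224))):
    im=cv2.imread(f"pics/{cam}0.png"); g=cv2.cvtColor(im,cv2.COLOR_BGR2GRAY).astype(float)
    sub=g[y0:y1,x0:x1]; print(cam); print(sub.astype(int))
    for bg in (75,85,95):
        w=np.clip(bg-sub,0,None); yy,xx=np.mgrid[y0:y1,x0:x1]; W=w.sum(); cx=(w*xx).sum()/W; cy=(w*yy).sum()/W
        c=np.cov(np.vstack([xx.ravel(),yy.ravel()]),aweights=w.ravel()); ev,V=np.linalg.eigh(c); d=V[:,1]
        def bp(u,v,z):
            f,px,py,E=C[cam]; r=E[:,:3]@np.array([(u-px)/f,-(v-py)/f,-1]); s=(z-E[2,3])/r[2]; return E[:,3]+s*r
        z=72
        a=bp(cx-3*d[0],cy-3*d[1],z);b=bp(cx+3*d[0],cy+3*d[1],z); v=b-a
        print(bg,(cx,cy),ev,"ctr",bp(cx,cy,z),"ang",np.rad2deg(np.arctan2(v[1],v[0]))%180)
E
```

```text
top
[[ 99 100 104 105 119 116 126 129 139 134 137 138 139 141 141]
 [121 136 140 137 138 140 145 141 142 139 136 131 137 139 139]
 [138 145 143 143 134 135 132 120 126 111 103 103 112 139 144]
 [136 131 119 115 107  99  92  85  81  73  64  67 103 133 140]
 [131 113  89  72  73  69  61  59  61  66  62  73  99 125 137]
 [135 113  78  68  70  75  67  59  71  82  90  98 105 131 137]
 [141 120  92  82  84 104 100 108 115 114 122 127 137 141 140]
 [144 130 125 118 123 131 137 142 143 136 135 135 130 130 125]
 [139 140 143 138 137 139 133 129 125 117 108 106  95  92  99]
 [118 134 128 112 111 102  97  96  94  96 100 100  96 105 111]
 [ 86  95  96  97  97 100  90  98 110 111 113 108 117 120 123]
 [102 103 104 113 114 118 118 125 122 123 120 125 123 129 133]]
75 (np.float64(346.40714285714284), np.float64(171.13571428571427)) [0.27014306 5.48664365] ctr [592.31962248 -71.96953625  72.        ] ang 100.44218518011628
85 (np.float64(346.05029585798815), np.float64(171.18639053254438)) [0.3293309  6.94138478] ctr [592.17919584 -70.92616365  72.        ] ang 99.65365523192737
95 (np.float64(345.7
[... 1441 characters left out ...]
115 101  90  86 100 120 131 120 103  93  94  92  99
  107 116]
 [134 137 133 135 123 113 107  97  88  87 100 111 102  92  88  93 107 120
  126 129]
 [133 135 135 135 122 119 111 110 100  88  84  91  95  94  99 105 127 138
  134 124]]
75 (np.float64(352.09090909090907), np.float64(206.63636363636363)) [ 0.23367264 11.97220971] ctr [611.81702483 -52.56276947  72.        ] ang 28.01982364102048
85 (np.float64(350.40625), np.float64(211.1484375)) [ 3.79091563 26.71911208] ctr [600.79618373 -63.14489553  72.        ] ang 53.422201390854156
95 (np.float64(348.9644012944984), np.float64(214.43527508090614)) [12.07671589 24.60392212] ctr [592.41796308 -70.49607013  72.        ] ang 55.99973462105953
```

```bash
python3 rel.py 592 -70.8 362 100
```

```text
d [ 206.94 -224.79    5.09] w [ 0.0098  0.0015 -1.4975] | now [ 446.5 -339.5  367.7] [179.57  -0.29  14.2 ] F [ 0.49  0.35 -1.09] T [0.05  0.018 0.063] gap 11.0 t 4.25 j6 [-42.   2.  95.   0.  83.  33.]
```

Emit:
arm_command(plan=[{"jaw":1,"dx":207.7,"dy":-223.7,"dz":0,"wx":0,"wy":0,"wz":-1.497},{"jaw":1,"dx":207.7,"dy":-223.7,"dz":0,"wx":0,"wy":0,"wz":-1.497},{"jaw":1,"dx":207.7,"dy":-223.7,"dz":0,"wx":0,"wy":0,"wz":-1.497},{"jaw":1,"dx":207.7,"dy":-223.7,"dz":0,"wx":0,"wy":0,"wz":-1.497},{"jaw":1,"dx":207.7,"dy":-223.7,"dz":0,"wx":0,"wy":0,"wz":-1.497},{"jaw":1,"dx":207.7,"dy":-223.7,"dz":0,"wx":0,"wy":0,"wz":-1.497},{"jaw":1,"dx":207.7,"dy":-223.7,"dz":0,"wx":0,"wy":0,"wz":-1.497},{"jaw":1,"dx":207.7,"dy":-223.7,"dz":0,"wx":0,"wy":0,"wz":-1.497},{"jaw":1,"dx":207.7,"dy":-223.7,"dz":0,"wx":0,"wy":0,"wz":-1.497},{"jaw":1,"dx":207.7,"dy":-223.7,"dz":0,"wx":0,"wy":0,"wz":-1.497},{"jaw":1,"dx":207.7,"dy":-223.7,"dz":0,"wx":0,"wy":0,"wz":-1.497},{"jaw":1,"dx":207.7,"dy":-223.7,"dz":0,"wx":0,"wy":0,"wz":-1.497}])

```text
time: 5.45
tool_pos: [591.7, -70.8, 361.3]
tcp_rot: [-179.9, -0.0, 99.7]
ft_force: [0.2, -1.2, -1.1]
finger_gap: 10.8
```

Emit:
arm_command(plan=[{"jaw":1,"dx":0,"dy":0,"dz":0,"wx":0,"wy":0,"wz":0},{"jaw":1,"dx":0,"dy":0,"dz":0,"wx":0,"wy":0,"wz":0},{"jaw":1,"dx":0,"dy":0,"dz":0,"wx":0,"wy":0,"wz":0}])

```text
time: 5.75
tool_pos: [592.0, -70.9, 361.9]
tcp_rot: [-180.0, -0.0, 99.9]
ft_force: [-0.5, 0.6, -1.2]
finger_gap: 11.0
```

```bash
python3 rel.py 592 -70.8 340 100; python3 - <<'E'
from bench import *; import cv2,numpy as np
ims=[]
for n,(x,y) in (("scene",(290,130)),("top",(290,120))):
    s=snapshot(n)["pixels"][:,:,::-1]; cv2.imwrite(f"pics/{n}4.png",s); ims.append(cv2.resize(s[y:y+110,x:x+110],(400,400),interpolation=cv2.INTER_CUBIC))
cv2.imwrite("pics/hov4.png",np.hstack(ims))
E
```

```text
d [ 0.06  0.04 21.88] w [-0.0001 -0.0001 -0.0019] | now [592.  -70.9 361.9] [-179.99   -0.     99.89] F [-0.51  0.61 -1.24] T [ 0.004 -0.019 -0.046] gap 11.0 t 5.75 j6 [-12.   8.  89.   0.  83. -22.]
```

View pics/hov4.png

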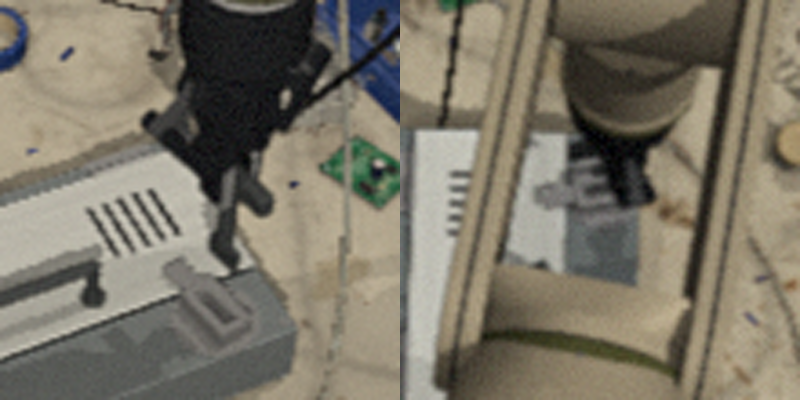

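```bash
cat > kov.py <<'E'
from h import *
def keydraw(im,cam,p,zt,k,off,col=(0,0,255)):
    # blade outline, bar
    for y in(-3,3): draw(im,cam,tf(p,[[-13,y,zt],[13,y,zt],[13,y,zt+20],[-13,y,zt+20]]),col,k,off)
    draw(im,cam,tf(p,[[0,0,zt],[0,0,zt+83]]),(0,255,0),k,off,False)
    for z in (74,92): draw(im,cam,tf(p,[[-35,-6,zt+z],[35,-6,zt+z],[35,6,zt+z],[-35,6,zt+z]]),(0,255,255),k,off)
E
python3 - <<'E'
from kov import *
p=[592,-70.9,np.deg2rad(99.9)]
off=(320,160);sz=70;k=8
im=cv2.imread("pics/scene4.png")[off[1]:off[1]+sz,off[0]:off[0]+sz]; im=cv2.resize(im,None,fx=k,fy=k,interpolation=cv2.INTER_CUBIC); b=im.copy()
keydraw(im,"scene",p,361.9-238,k,off)
for z in (76.5,60): draw(im,"scene",tf(p,[[-15,-4.5,z],[15,-4.5,z],[15,4.5,z],[-15,4.5,z]]),(255,0,255),k,off)
cv2.imwrite("pics/k4.png",np.hstack([im,b])[:, :][::1]); cv2.imwrite("pics/k4.png",cv2.resize(np.hstack([im,b]),(800,400)))
cv2.imwrite("pics/k4a.png",im)
E
```

```text
(no output)
```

View pics/k4a.png

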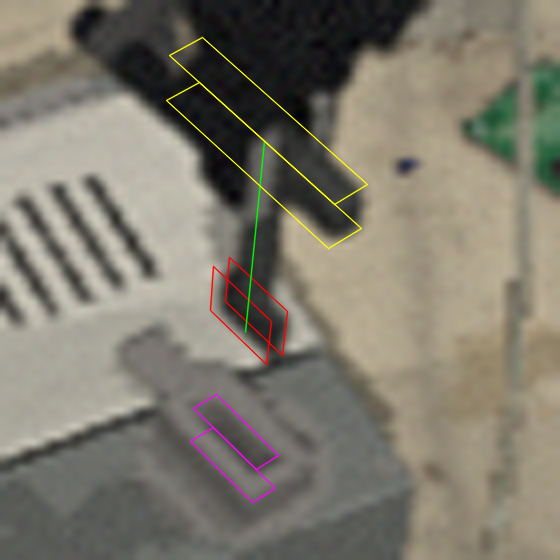

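View pics/k4.png

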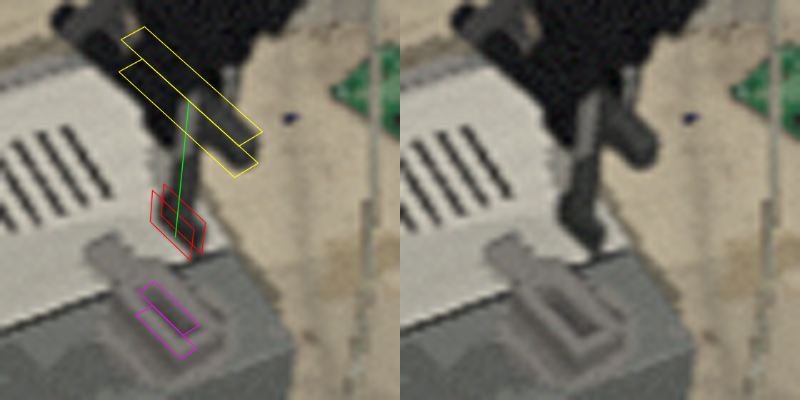

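Emit:
arm_command(plan=[{"jaw":1,"dx":0,"dy":0,"dz":20,"wx":0,"wy":0,"wz":0},{"jaw":1,"dx":0,"dy":0,"dz":36,"wx":0,"wy":0,"wz":0},{"jaw":1,"dx":0,"dy":0,"dz":43,"wx":0,"wy":0,"wz":0},{"jaw":1,"dx":0,"dy":0,"dz":43,"wx":0,"wy":0,"wz":0},{"jaw":1,"dx":0,"dy":0,"dz":43,"wx":0,"wy":0,"wz":0}])

```text
time: 6.35
tool_pos: [592.1, -70.8, 319.1]
tcp_rot: [-180.0, -0.0, 100.0]
ft_force: [0.0, 0.8, -1.6]
finger_gap: 10.8
```

```bash
python3 rel.py 592 -70.8 314 100; python3 - <<'E'
from bench import *
from kov import *
s=sense();p=[*s["tool_pos"][:2],np.deg2rad(s["tcp_rot"][2])];z=s["tool_pos"][2]-238
im=snapshot("scene")["pixels"][:,:,::-1]; cv2.imwrite("pics/scene5.png",im)
off=(320,175);sz=60;k=10
im=im[off[1]:off[1]+sz,off[0]:off[0]+sz]; im=cv2.resize(im,None,fx=k,fy=k,interpolation=cv2.INTER_CUBIC)
cv2.imwrite("pics/k5.png",im)
E
```

```text
d [ 0.05 -0.07  5.08] w [-0.0001 -0.0001 -0.0006] | now [592.1 -70.8 319.1] [-179.99   -0.     99.96] F [ 0.04  0.78 -1.56] T [-0.021  0.019 -0.014] gap 10.8 t 6.35 j6 [-12.  10.  92.   0.  78. -22.]
```

View pics/k5.png

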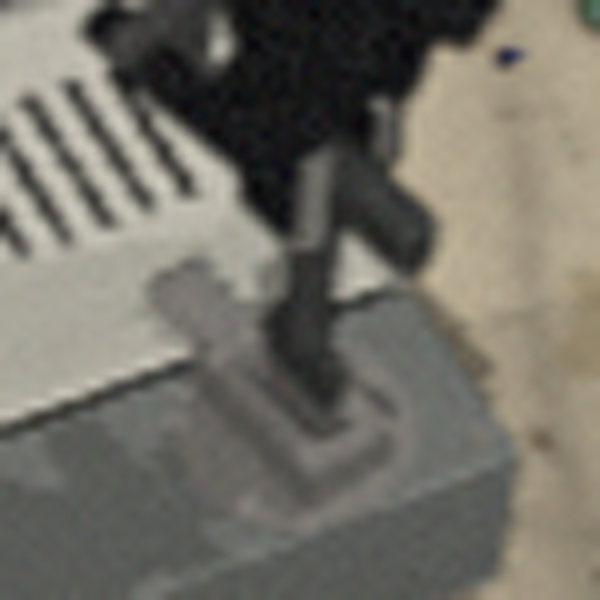

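Emit:
arm_command(plan=[{"jaw":1,"dx":0,"dy":0,"dz":2,"wx":0,"wy":0,"wz":0},{"jaw":1,"dx":0,"dy":0,"dz":4,"wx":0,"wy":0,"wz":0},{"jaw":1,"dx":0,"dy":0,"dz":5,"wx":0,"wy":0,"wz":0},{"jaw":1,"dx":0,"dy":0,"dz":6,"wx":0,"wy":0,"wz":0},{"jaw":1,"dx":0,"dy":0,"dz":6,"wx":0,"wy":0,"wz":0}])

```text
time: 6.9
tool_pos: [592.0, -70.8, 312.7]
tcp_rot: [-180.0, -0.0, 100.0]
ft_force: [-0.6, -0.5, -0.8]
finger_gap: 10.6
```

```bash
python3 rel.py 592 -70.8 314 100
```

```text
d [-0.02  0.03 -1.26] w [-0.0002 -0.0001 -0.0005] | now [592.  -70.8 312.7] [-179.99   -0.     99.97] F [-0.61 -0.49 -0.85] T [-0.007  0.002 -0.025] gap 10.6 t 6.9 j6 [-12.  10.  92.  -0.  78. -22.]
```

Past the nominal top plane without contact; continue gently.

Emit:
arm_command(plan=[{"jaw":1,"dx":0,"dy":0,"dz":1,"wx":0,"wy":0,"wz":0},{"jaw":1,"dx":0,"dy":0,"dz":2,"wx":0,"wy":0,"wz":0},{"jaw":1,"dx":0,"dy":0,"dz":2,"wx":0,"wy":0,"wz":0}])

```text
time: 7.2
tool_pos: [592.0, -70.8, 310.7]
tcp_rot: [-180.0, -0.0, 100.0]
ft_force: [-0.6, -0.7, -1.1]
finger_gap: 10.8
```

Emit:
arm_command(plan=[{"jaw":1,"dx":0,"dy":0,"dz":1,"wx":0,"wy":0,"wz":0},{"jaw":1,"dx":0,"dy":0,"dz":2,"wx":0,"wy":0,"wz":0},{"jaw":1,"dx":0,"dy":0,"dz":2,"wx":0,"wy":0,"wz":0}])

```text
time: 7.5
tool_pos: [591.9, -70.8, 308.7]
tcp_rot: [-180.0, -0.0, 100.0]
ft_force: [-0.0, -0.3, -0.6]
finger_gap: 10.9
```

```bash
python3 rel.py 592 -70.8 298 100
```

```text
d [-0.02  0.06 10.67] w [-0.0003 -0.0002 -0.0005] | now [591.9 -70.8 308.7] [-1.7998e+02 -1.0000e-02  9.9970e+01] F [-0.02 -0.34 -0.58] T [-0.044  0.028 -0.037] gap 10.9 t 7.5 j6 [-12.  11.  92.   0.  77. -22.]
```

Emit:
arm_command(plan=[{"jaw":1,"dx":0,"dy":0,"dz":1.5,"wx":0,"wy":0,"wz":0},{"jaw":1,"dx":0,"dy":0,"dz":3,"wx":0,"wy":0,"wz":0},{"jaw":1,"dx":0,"dy":0,"dz":4,"wx":0,"wy":0,"wz":0},{"jaw":1,"dx":0,"dy":0,"dz":4,"wx":0,"wy":0,"wz":0}])

```text
time: 7.9
tool_pos: [591.9, -70.8, 304.6]
tcp_rot: [-180.0, -0.0, 100.0]
ft_force: [-0.3, -0.5, -0.8]
finger_gap: 10.6
```

Emit:
arm_command(plan=[{"jaw":1,"dx":0,"dy":0,"dz":1,"wx":0,"wy":0,"wz":0},{"jaw":1,"dx":0,"dy":0,"dz":2,"wx":0,"wy":0,"wz":0},{"jaw":1,"dx":0,"dy":0,"dz":3,"wx":0,"wy":0,"wz":0},{"jaw":1,"dx":0,"dy":0,"dz":3,"wx":0,"wy":0,"wz":0}])

```text
time: 8.3
tool_pos: [592.0, -70.8, 301.7]
tcp_rot: [-180.0, -0.0, 100.0]
ft_force: [0.7, 0.3, -1.0]
finger_gap: 10.8
```

```bash
python3 rel.py 592 -70.8 298 100
```

```text
d [-0.02  0.04  3.72] w [-0.0002 -0.0001 -0.0005] | now [592.  -70.8 301.7] [-1.7999e+02 -1.0000e-02  9.9970e+01] F [ 0.67  0.25 -0.97] T [-0.037  0.006 -0.023] gap 10.8 t 8.3 j6 [-12.  11.  92.   0.  77. -22.]
```

Emit:
arm_command(plan=[{"jaw":1,"dx":0,"dy":0,"dz":1,"wx":0,"wy":0,"wz":0},{"jaw":1,"dx":0,"dy":0,"dz":2,"wx":0,"wy":0,"wz":0},{"jaw":1,"dx":0,"dy":0,"dz":2,"wx":0,"wy":0,"wz":0}])

```text
time: 8.6
tool_pos: [591.9, -70.8, 299.7]
tcp_rot: [-180.0, -0.0, 100.0]
ft_force: [0.3, 0.2, -0.5]
finger_gap: 11.1
```

Emit:
arm_command(plan=[{"jaw":1,"dx":0,"dy":0,"dz":0.5,"wx":0,"wy":0,"wz":0},{"jaw":1,"dx":0,"dy":0,"dz":1,"wx":0,"wy":0,"wz":0},{"jaw":1,"dx":0,"dy":0,"dz":1,"wx":0,"wy":0,"wz":0}])

```text
time: 8.9
tool_pos: [592.0, -70.8, 298.8]
tcp_rot: [-180.0, -0.0, 100.0]
ft_force: [-0.1, -0.0, -1.1]
finger_gap: 10.6
```

Emit:
arm_command(plan=[{"jaw":1,"dx":0,"dy":0,"dz":0.5,"wx":0,"wy":0,"wz":0},{"jaw":1,"dx":0,"dy":0,"dz":0.5,"wx":0,"wy":0,"wz":0}])

```text
time: 9.1
tool_pos: [592.0, -70.8, 298.4]
tcp_rot: [-180.0, -0.0, 100.0]
ft_force: [-0.3, -0.6, -1.0]
finger_gap: 10.6
```

Emit:
arm_command(plan=[{"jaw":1,"dx":0,"dy":0,"dz":0.5,"wx":0,"wy":0,"wz":0},{"jaw":1,"dx":0,"dy":0,"dz":0.5,"wx":0,"wy":0,"wz":0}])

```text
time: 9.3
tool_pos: [592.1, -70.8, 298.3]
tcp_rot: [180.0, 0.0, 100.0]
ft_force: [-0.1, 0.4, 1.1]
finger_gap: 10.9
```

Emit:
arm_command(plan=[{"jaw":1,"dx":0,"dy":0,"dz":0.5,"wx":0,"wy":0,"wz":0},{"jaw":1,"dx":0,"dy":0,"dz":0.5,"wx":0,"wy":0,"wz":0}])

```text
time: 9.5
tool_pos: [592.2, -70.8, 298.2]
tcp_rot: [180.0, 0.0, 100.0]
ft_force: [-1.9, 0.7, 5.3]
finger_gap: 10.8
```

```bash
python3 rel.py 592 -70.8 298 100;python3 - <<'E'
from bench import *
from kov import *
im=snapshot("scene")["pixels"][:,:,::-1]; cv2.imwrite("pics/scene6.png",im)
off=(310,170);sz=70;k=8
im=im[off[1]:off[1]+sz,off[0]:off[0]+sz]; im=cv2.resize(im,None,fx=k,fy=k,interpolation=cv2.INTER_CUBIC)
cv2.imwrite("pics/k6.png",im)
E
```

```text
d [ 0.07 -0.18  0.2 ] w [ 0.0008  0.0003 -0.0005] | now [592.2 -70.8 298.2] [1.7995e+02 2.0000e-02 9.9970e+01] F [-1.88  0.67  5.3 ] T [0.127 0.422 0.012] gap 10.8 t 9.5 j6 [-12.  11.  93.   0.  76. -22.]
```

View pics/k6.png

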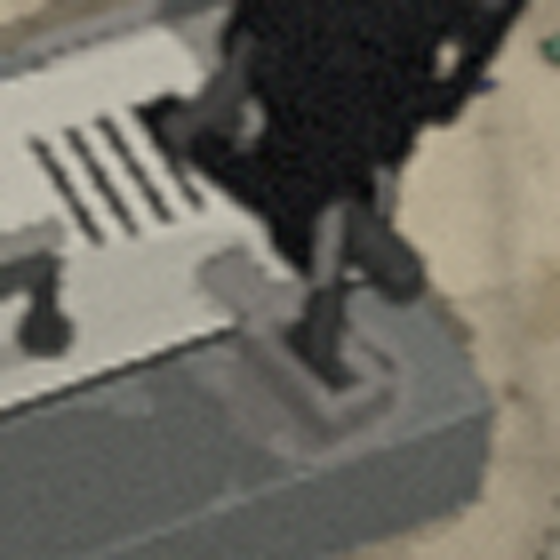

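Emit:
arm_command(plan=[{"jaw":1,"dx":0,"dy":0,"dz":-0.4,"wx":0,"wy":0,"wz":0},{"jaw":1,"dx":0,"dy":0,"dz":-0.4,"wx":0,"wy":0,"wz":-0.06},{"jaw":1,"dx":0,"dy":0,"dz":-0.4,"wx":0,"wy":0,"wz":-0.12},{"jaw":1,"dx":0,"dy":0,"dz":-0.4,"wx":0,"wy":0,"wz":-0.18},{"jaw":1,"dx":0,"dy":0,"dz":-0.4,"wx":0,"wy":0,"wz":-0.24},{"jaw":1,"dx":0,"dy":0,"dz":-0.4,"wx":0,"wy":0,"wz":-0.3},{"jaw":1,"dx":0,"dy":0,"dz":-0.4,"wx":0,"wy":0,"wz":-0.3}])

```text
time: 10.25
tool_pos: [592.0, -70.9, 298.2]
tcp_rot: [-180.0, 0.0, 117.2]
ft_force: [-2.1, -0.8, 5.1]
finger_gap: 10.6
```

```bash
python3 rel.py 592 -70.8 298 174
```

```text
d [0.13 0.05 0.17] w [-1.000e-04  2.000e-04 -9.913e-01] | now [592.  -70.9 298.2] [-1.800e+02  2.000e-02  1.172e+02] F [-2.06 -0.82  5.1 ] T [ 0.     0.599 -0.073] gap 10.6 t 10.25 j6 [-12.  11.  93.  -0.  76. -39.]
```

Emit:
arm_command(plan=[{"jaw":1,"dx":0,"dy":0,"dz":0,"wx":0,"wy":0,"wz":-0.07},{"jaw":1,"dx":0,"dy":0,"dz":0,"wx":0,"wy":0,"wz":-0.14},{"jaw":1,"dx":0,"dy":0,"dz":0,"wx":0,"wy":0,"wz":-0.21},{"jaw":1,"dx":0,"dy":0,"dz":0,"wx":0,"wy":0,"wz":-0.28},{"jaw":1,"dx":0,"dy":0,"dz":0,"wx":0,"wy":0,"wz":-0.35},{"jaw":1,"dx":0,"dy":0,"dz":0,"wx":0,"wy":0,"wz":-0.35}])

```text
time: 10.85
tool_pos: [592.1, -70.9, 298.2]
tcp_rot: [180.0, 0.0, 137.2]
ft_force: [-0.7, 1.0, 5.5]
finger_gap: 11.1
```

```bash
python3 rel.py 592 -70.8 298 174;python3 - <<'E'
from bench import *
from kov import *
im=snapshot("scene")["pixels"][:,:,::-1]; cv2.imwrite("pics/scene7.png",im)
off=(310,170);sz=70;k=8
im=im[off[1]:off[1]+sz,off[0]:off[0]+sz]; im=cv2.resize(im,None,fx=k,fy=k,interpolation=cv2.INTER_CUBIC)
cv2.imwrite("pics/k7.png",im)
E
```

```text
d [0.15 0.02 0.17] w [-0.000e+00  5.000e-04 -6.424e-01] | now [592.1 -70.9 298.2] [1.7999e+02 3.0000e-02 1.3720e+02] F [-0.74  1.02  5.47] T [-0.067  0.46  -0.068] gap 11.1 t 10.85 j6 [-12.  11.  93.  -0.  76. -59.]
```

View pics/k7.png

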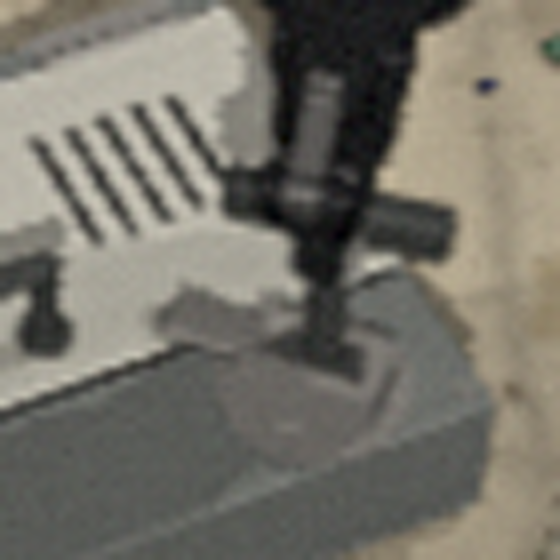

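Emit:
arm_command(plan=[{"jaw":1,"dx":0,"dy":0,"dz":0,"wx":0,"wy":0,"wz":-0.08},{"jaw":1,"dx":0,"dy":0,"dz":0,"wx":0,"wy":0,"wz":-0.16},{"jaw":1,"dx":0,"dy":0,"dz":0,"wx":0,"wy":0,"wz":-0.24},{"jaw":1,"dx":0,"dy":0,"dz":0,"wx":0,"wy":0,"wz":-0.32},{"jaw":1,"dx":0,"dy":0,"dz":0,"wx":0,"wy":0,"wz":-0.4},{"jaw":1,"dx":0,"dy":0,"dz":0,"wx":0,"wy":0,"wz":-0.48},{"jaw":1,"dx":0,"dy":0,"dz":0,"wx":0,"wy":0,"wz":-0.52},{"jaw":1,"dx":0,"dy":0,"dz":0,"wx":0,"wy":0,"wz":-0.52}])

```text
time: 11.7
tool_pos: [592.2, -70.8, 298.1]
tcp_rot: [180.0, 0.0, 166.9]
ft_force: [-1.5, 0.7, 4.9]
finger_gap: 10.8
```

```bash
python3 rel.py 592 -70.8 298 174
```

```text
d [0.18 0.01 0.15] w [ 0.      0.0007 -0.1239] | now [592.2 -70.8 298.1] [1.800e+02 4.000e-02 1.669e+02] F [-1.48  0.66  4.93] T [ 0.004  0.303 -0.084] gap 10.8 t 11.7 j6 [-12.  11.  93.   0.  76. -89.]
```

Emit:
arm_command(plan=[{"jaw":1,"dx":0,"dy":0,"dz":0,"wx":0,"wy":0,"wz":-0.04},{"jaw":1,"dx":0,"dy":0,"dz":0,"wx":0,"wy":0,"wz":-0.06},{"jaw":1,"dx":0,"dy":0,"dz":0,"wx":0,"wy":0,"wz":-0.06}])

```text
time: 12.0
tool_pos: [592.2, -70.8, 298.2]
tcp_rot: [180.0, 0.0, 170.3]
ft_force: [-1.5, 0.4, 5.9]
finger_gap: 10.5
```

```bash
python3 rel.py 592 -70.8 298 174
```

```text
d [ 0.18 -0.01  0.16] w [ 0.      0.0007 -0.0647] | now [592.2 -70.8 298.2] [1.8000e+02 4.0000e-02 1.7029e+02] F [-1.51  0.43  5.94] T [ 0.027  0.302 -0.055] gap 10.5 t 12.0 j6 [-12.  11.  93.   0.  76. -92.]
```

Emit:
arm_command(plan=[{"jaw":1,"dx":0,"dy":0,"dz":0,"wx":0,"wy":0,"wz":-0.04},{"jaw":1,"dx":0,"dy":0,"dz":0,"wx":0,"wy":0,"wz":-0.04}])

```text
time: 12.2
tool_pos: [592.2, -70.8, 298.2]
tcp_rot: [-180.0, 0.0, 172.6]
ft_force: [-0.8, 0.4, 4.5]
finger_gap: 10.8
```

```bash
python3 rel.py 592 -70.8 298 174
```

```text
d [0.19 0.01 0.17] w [-0.      0.0008 -0.0241] | now [592.2 -70.8 298.2] [-1.8000e+02  4.0000e-02  1.7262e+02] F [-0.81  0.42  4.52] T [ 0.107  0.299 -0.077] gap 10.8 t 12.2 j6 [-12.  11.  93.   0.  76. -94.]
```

Emit:
arm_command(plan=[{"jaw":1,"dx":0,"dy":0,"dz":0,"wx":0,"wy":0,"wz":-0.04},{"jaw":1,"dx":0,"dy":0,"dz":0,"wx":0,"wy":0,"wz":-0.04}])

```text
time: 12.4
tool_pos: [592.2, -70.8, 298.2]
tcp_rot: [-180.0, 0.0, 174.9]
ft_force: [-0.7, 0.4, 4.5]
finger_gap: 10.7
```

```bash
python3 rel.py 592 -70.8 298 174
```

```text
d [0.21 0.   0.18] w [0.     0.0008 0.0159] | now [592.2 -70.8 298.2] [-1.8000e+02  5.0000e-02  1.7491e+02] F [-0.74  0.42  4.48] T [ 0.026  0.349 -0.109] gap 10.7 t 12.4 j6 [-12.  11.  93.   0.  76. -97.]
```

Emit:
arm_command(plan=[{"jaw":1,"dx":0,"dy":0,"dz":0,"wx":0,"wy":0,"wz":-0.04},{"jaw":1,"dx":0,"dy":0,"dz":0,"wx":0,"wy":0,"wz":-0.04}])

```text
time: 12.6
tool_pos: [592.2, -70.8, 298.1]
tcp_rot: [-180.0, 0.0, 177.2]
ft_force: [-1.3, 0.4, 5.0]
finger_gap: 10.7
```

```bash
python3 rel.py 592 -70.8 298 174
```

```text
d [0.19 0.01 0.15] w [-0.      0.0007  0.0559] | now [592.2 -70.8 298.1] [-1.800e+02  4.000e-02  1.772e+02] F [-1.33  0.38  5.01] T [ 0.068  0.255 -0.072] gap 10.7 t 12.6 j6 [-12.  11.  93.   0.  76. -99.]
```

Emit:
arm_command(plan=[{"jaw":1,"dx":0,"dy":0,"dz":0,"wx":0,"wy":0,"wz":-0.03},{"jaw":1,"dx":0,"dy":0,"dz":0,"wx":0,"wy":0,"wz":-0.03}])

```text
time: 12.8
tool_pos: [592.2, -70.8, 298.2]
tcp_rot: [-180.0, 0.0, 178.9]
ft_force: [-2.1, 0.7, 5.6]
finger_gap: 10.7
```

```bash
python3 rel.py 592 -70.8 298 174
```

```text
d [0.2  0.02 0.19] w [-0.      0.0008  0.0855] | now [592.2 -70.8 298.2] [-1.800e+02  5.000e-02  1.789e+02] F [-2.06  0.75  5.62] T [ 0.063  0.231 -0.091] gap 10.7 t 12.8 j6 [ -12.   11.   93.    0.   76. -101.]
```

Emit:
arm_command(plan=[{"jaw":1,"dx":0,"dy":0,"dz":0,"wx":0,"wy":0,"wz":-0.03},{"jaw":1,"dx":0,"dy":0,"dz":0,"wx":0,"wy":0,"wz":-0.03}])

```text
time: 13.0
tool_pos: [592.2, -70.8, 298.2]
tcp_rot: [-180.0, 0.0, -179.4]
ft_force: [-1.3, 0.7, 4.1]
finger_gap: 10.8
```

```bash
python3 rel.py 592 -70.8 298 174
```

```text
d [0.22 0.01 0.19] w [-0.      0.0009  0.1155] | now [592.2 -70.8 298.2] [-1.8000e+02  5.0000e-02 -1.7938e+02] F [-1.35  0.7   4.08] T [ 0.095  0.234 -0.115] gap 10.8 t 13.0 j6 [ -12.   11.   93.    0.   76. -102.]
```

```bash
python3 - <<'E'
from bench import *
from kov import *
ims=[]
for n,off,sz,k in (("scene",(310,170),70,8/1.4),("top",(310,140),70,8/1.4)):
    im=snapshot(n)["pixels"][:,:,::-1]; cv2.imwrite(f"pics/{n}8.png",im)
    ims.append(cv2.resize(im[off[1]:off[1]+sz,off[0]:off[0]+sz],(400,400),interpolation=cv2.INTER_CUBIC))
cv2.imwrite("pics/k8.png",np.hstack(ims))
E
```

```text
(no output)
```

View pics/k8.png

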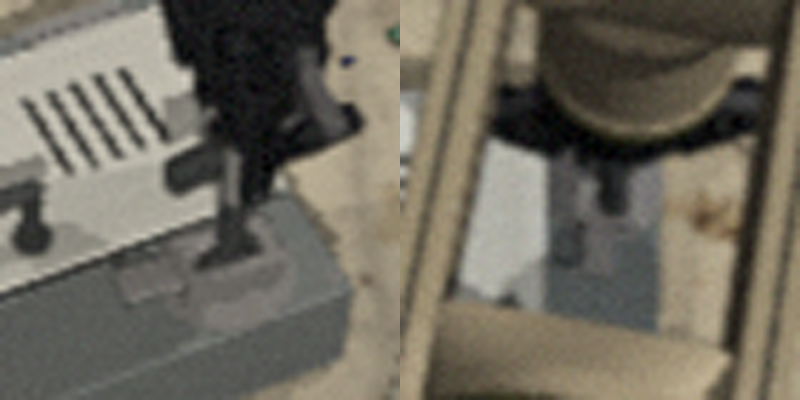

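Emit:
arm_command(plan=[{"jaw":1,"dx":0,"dy":0,"dz":0,"wx":0,"wy":0,"wz":-0.03},{"jaw":1,"dx":0,"dy":0,"dz":0,"wx":0,"wy":0,"wz":-0.03}])

```text
time: 13.3
tool_pos: [592.2, -70.8, 298.2]
tcp_rot: [-180.0, 0.0, -177.6]
ft_force: [-1.7, 0.1, 4.9]
finger_gap: 10.9
```

```bash
python3 rel.py 592 -70.8 298 174
```

```text
d [0.2  0.02 0.16] w [0.     0.0008 0.1458] | now [592.2 -70.8 298.2] [-1.8000e+02  5.0000e-02 -1.7765e+02] F [-1.68  0.14  4.93] T [ 0.047  0.153 -0.231] gap 10.9 t 13.3 j6 [ -12.   11.   93.    0.   76. -104.]
```

Emit:
arm_command(plan=[{"jaw":1,"dx":0,"dy":0,"dz":0,"wx":0,"wy":0,"wz":-0.03},{"jaw":1,"dx":0,"dy":0,"dz":0,"wx":0,"wy":0,"wz":-0.03}])

```text
time: 13.5
tool_pos: [592.2, -70.9, 298.2]
tcp_rot: [-180.0, 0.1, -175.9]
ft_force: [-0.7, 0.2, 5.3]
finger_gap: 10.5
```

```bash
python3 rel.py 592 -70.8 298 174
```

```text
d [0.22 0.07 0.18] w [0.     0.0009 0.176 ] | now [592.2 -70.9 298.2] [-1.8000e+02  5.0000e-02 -1.7591e+02] F [-0.71  0.17  5.27] T [ 0.05   0.155 -0.508] gap 10.5 t 13.5 j6 [ -12.   11.   93.    0.   76. -106.]
```

Emit:
arm_command(plan=[{"jaw":1,"dx":0,"dy":0,"dz":0,"wx":0,"wy":0,"wz":0},{"jaw":1,"dx":0,"dy":0,"dz":-0.4,"wx":0,"wy":0,"wz":0.05},{"jaw":1,"dx":0,"dy":0,"dz":-0.4,"wx":0,"wy":0,"wz":0.05}])

```text
time: 13.8
tool_pos: [592.1, -70.8, 298.2]
tcp_rot: [-180.0, 0.0, -178.8]
ft_force: [-0.0, 0.3, 2.0]
finger_gap: 10.7
```

```bash
python3 rel.py 592 -70.8 298 174
```

```text
d [0.1  0.01 0.19] w [-0.      0.0004  0.1253] | now [592.1 -70.8 298.2] [-1.8000e+02  2.0000e-02 -1.7882e+02] F [-0.    0.31  2.04] T [0.036 0.013 0.002] gap 10.7 t 13.8 j6 [ -12.   11.   93.    0.   76. -103.]
```

Emit:
arm_command(plan=[{"jaw":0.8,"dx":0,"dy":0,"dz":0,"wx":0,"wy":0,"wz":0},{"jaw":0.7,"dx":0,"dy":0,"dz":0,"wx":0,"wy":0,"wz":0},{"jaw":0.6,"dx":0,"dy":0,"dz":0,"wx":0,"wy":0,"wz":0},{"jaw":0.6,"dx":0,"dy":0,"dz":0,"wx":0,"wy":0,"wz":0},{"jaw":0.6,"dx":0,"dy":0,"dz":0,"wx":0,"wy":0,"wz":0}])

```text
time: 14.3
tool_pos: [592.0, -70.8, 298.1]
tcp_rot: [180.0, -0.0, -178.7]
ft_force: [0.4, -0.4, 0.3]
finger_gap: 34.2
```

```bash
python3 - <<'E'
from bench import *
from kov import *
im=snapshot("scene")["pixels"][:,:,::-1]; cv2.imwrite("pics/scene9.png",im)
off=(310,170);sz=70
cv2.imwrite("pics/k9.png",cv2.resize(im[off[1]:off[1]+sz,off[0]:off[0]+sz],(500,500),interpolation=cv2.INTER_CUBIC))
E
```

```text
(no output)
```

View pics/k9.png

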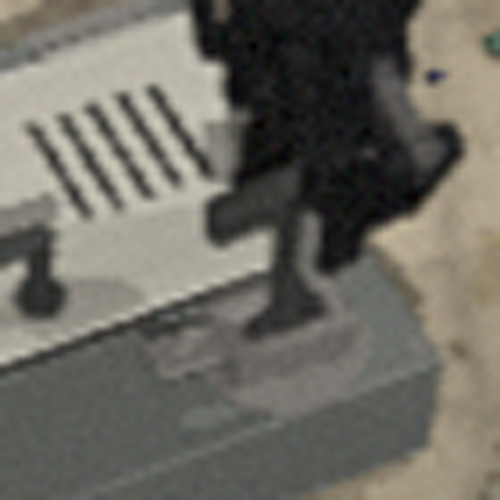

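Emit:
arm_command(plan=[{"jaw":0.6,"dx":0,"dy":0,"dz":-40,"wx":0,"wy":0,"wz":0},{"jaw":0.6,"dx":0,"dy":0,"dz":-80,"wx":0,"wy":0,"wz":0},{"jaw":0.6,"dx":0,"dy":0,"dz":-120,"wx":0,"wy":0,"wz":0},{"jaw":0.6,"dx":0,"dy":0,"dz":-130,"wx":0,"wy":0,"wz":0},{"jaw":0.6,"dx":0,"dy":0,"dz":-130,"wx":0,"wy":0,"wz":0}])

```text
time: 14.85
tool_pos: [592.6, -70.9, 431.2]
tcp_rot: [-179.9, 0.3, -178.7]
ft_force: [-0.7, -0.4, -0.5]
finger_gap: 33.7
```

```bash
python3 - <<'E'
from bench import *
from kov import *
f=lambda q:np.r_[proj("top",q)[0]-(328.3,208.1),proj("scene",q)[0]-(298.7,209.1)]
r=least_squares(f,[480,-20,100]);print(r.x,r.fun)
# yaw from bar ends in top0
T=lambda u,v:(280+u/6-.42,140+v/6-.42)
def bp(cam,u,z):
    ff,px,py,E=C[cam]; d=E[:,:3]@np.array([(u[0]-px)/ff,-(u[1]-py)/ff,-1]); return E[:,3]+(z-E[2,3])/d[2]*d
for a,b,z in (((293,322),(289,522),100),((457,103),(451,577),60),((335,100),(326,571),66),((85,95),(68,571),66)):
    A=bp("top",T(*a),z);B=bp("top",T(*b),z);v=B-A;print(A,B,np.rad2deg(np.arctan2(v[1],v[0]))%180-90,"mid",(A+B)/2)
for n in("scene","top"):
    im=snapshot(n)["pixels"][:,:,::-1]; cv2.imwrite(f"pics/{n}10.png",im)
a=cv2.imread("pics/scene10.png")[150:270,250:390];b=cv2.imread("pics/top10.png")[140:260,270:410]
cv2.imwrite("pics/k10.png",cv2.resize(np.hstack([a,b]),(800,343),interpolation=cv2.INTER_CUBIC))
E
```

```text
[480.48800705 -17.59421147  97.50712179] [ 0.057341   -0.27862575 -0.23301527  0.07105144]
[521.84290249 -18.2230185  100.        ] [427.10207279 -15.20612777 100.        ] 88.17611143854955 mid [474.47248764 -16.71457314 100.        ]
[ 638.70063197 -101.15777739   60.        ] [404.50315832 -92.89463876  60.        ] 87.97928368276493 mid [521.60189515 -97.02620807  60.        ]
[639.27032482 -40.77187177  66.        ] [407.30703947 -33.00972988  66.        ] 88.08343772486742 mid [523.28868215 -36.89080082  66.        ]
[643.26189906  82.39141341  66.        ] [408.32009371  90.14492171  66.        ] 88.10982073474818 mid [525.79099639  86.26816756  66.        ]
```

View pics/k10.png

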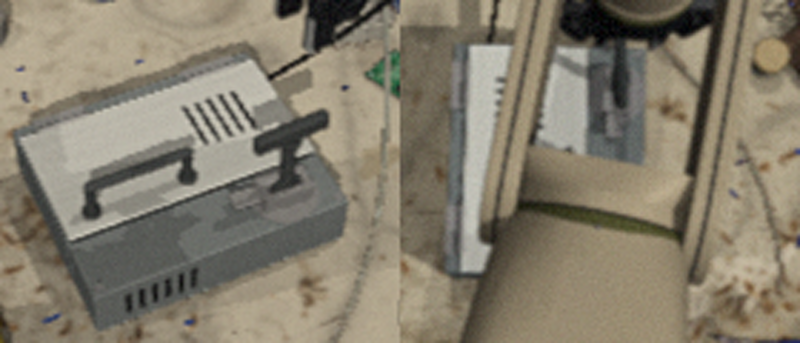

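```bash
python3 rel.py 478.5 -18.3 330 178.1
```

```text
d [111.89  55.05  97.01] w [ 0.0003 -0.0015  0.0564] | now [591.8 -70.8 426.8] [ 1.7998e+02 -9.0000e-02 -1.7867e+02] F [ 0.58  0.96 -0.54] T [ 0.018  0.019 -0.085] gap 34.3 t 14.95 j6 [ -12.    6.   84.   -0.   90. -103.]
```

Emit:
arm_command(plan=[{"jaw":0.6,"dx":40,"dy":20,"dz":20,"wx":0,"wy":0,"wz":0.056},{"jaw":0.6,"dx":80,"dy":40,"dz":40,"wx":0,"wy":0,"wz":0.056},{"jaw":0.6,"dx":112,"dy":55,"dz":70,"wx":0,"wy":0,"wz":0.056},{"jaw":0.6,"dx":112,"dy":55,"dz":97,"wx":0,"wy":0,"wz":0.056},{"jaw":0.6,"dx":112,"dy":55,"dz":97,"wx":0,"wy":0,"wz":0.056},{"jaw":0.6,"dx":112,"dy":55,"dz":97,"wx":0,"wy":0,"wz":0.056},{"jaw":0.6,"dx":112,"dy":55,"dz":97,"wx":0,"wy":0,"wz":0.056}])

```text
time: 15.65
tool_pos: [479.7, -18.8, 332.5]
tcp_rot: [-180.0, 0.1, 178.1]
ft_force: [0.5, -0.1, 1.1]
finger_gap: 33.7
```

```bash
python3 rel.py 478.5 -18.3 256 178.1; python3 - <<'E'
from bench import *
from kov import *
for n in("scene",):
    im=snapshot(n)["pixels"][:,:,::-1]; cv2.imwrite(f"pics/{n}11.png",im)
cv2.imwrite("pics/k11.png",cv2.resize(im[140:260,240:380],(700,600),interpolation=cv2.INTER_CUBIC))
E
```

```text
d [ 1.36  0.43 76.49] w [-0.0002  0.0016  0.0001] | now [479.7 -18.8 332.5] [-1.7999e+02  9.0000e-02  1.7810e+02] F [ 0.47 -0.09  1.09] T [-0.021  0.036 -0.01 ] gap 33.7 t 15.65 j6 [ -8.  -9. 109.  -0.  80. -96.]
```

View pics/k11.png

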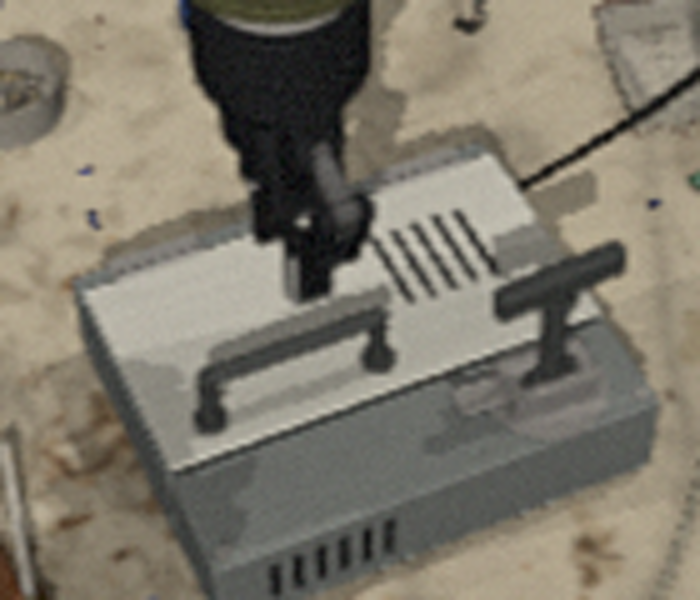

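Emit:
arm_command(plan=[{"jaw":0.6,"dx":0.5,"dy":0,"dz":35,"wx":0,"wy":0,"wz":0},{"jaw":0.6,"dx":0.5,"dy":0,"dz":55,"wx":0,"wy":0,"wz":0},{"jaw":0.6,"dx":0.5,"dy":0,"dz":67,"wx":0,"wy":0,"wz":0},{"jaw":0.6,"dx":0.5,"dy":0,"dz":74,"wx":0,"wy":0,"wz":0},{"jaw":0.6,"dx":0.5,"dy":0,"dz":74,"wx":0,"wy":0,"wz":0},{"jaw":0.6,"dx":0.5,"dy":0,"dz":74,"wx":0,"wy":0,"wz":0}])

```text
time: 16.3
tool_pos: [478.9, -18.5, 258.4]
tcp_rot: [-180.0, 0.1, 178.1]
ft_force: [-0.5, 0.3, -0.4]
finger_gap: 34.1
```

```bash
python3 rel.py 478.5 -18.3 256 178.1; python3 - <<'E'
from bench import *
from kov import *
for n in("scene",):
    im=snapshot(n)["pixels"][:,:,::-1]; cv2.imwrite(f"pics/{n}12.png",im)
cv2.imwrite("pics/k12.png",cv2.resize(im[160:260,240:350],(660,600),interpolation=cv2.INTER_CUBIC))
E
```

```text
d [0.43 0.24 2.35] w [-0.0002  0.0015  0.0003] | now [478.9 -18.5 258.4] [-1.7999e+02  9.0000e-02  1.7812e+02] F [-0.47  0.33 -0.43] T [0.007 0.004 0.031] gap 34.1 t 16.3 j6 [ -8.  -4. 113.  -0.  71. -96.]
```

View pics/k12.png

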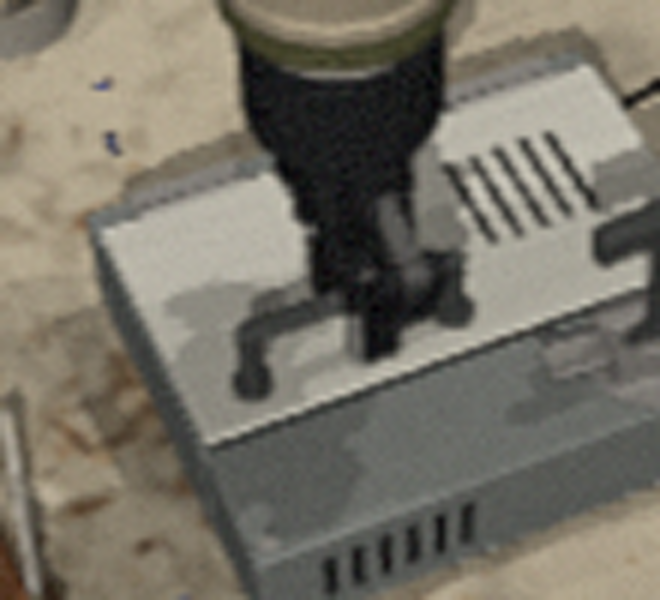

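Emit:
arm_command(plan=[{"jaw":0.8,"dx":0,"dy":0,"dz":1.5,"wx":0,"wy":0,"wz":0},{"jaw":0.9,"dx":0,"dy":0,"dz":1.5,"wx":0,"wy":0,"wz":0},{"jaw":1,"dx":0,"dy":0,"dz":1.5,"wx":0,"wy":0,"wz":0},{"jaw":1,"dx":0,"dy":0,"dz":1.5,"wx":0,"wy":0,"wz":0},{"jaw":1,"dx":0,"dy":0,"dz":1.5,"wx":0,"wy":0,"wz":0}], squeeze=30)

```text
time: 16.85
tool_pos: [478.6, -18.3, 256.4]
tcp_rot: [180.0, 0.1, 178.1]
ft_force: [0.0, 3.4, 5.5]
finger_gap: 9.0
```

```bash
python3 rel.py 478.5 -18.3 256 178.1; python3 - <<'E'
import numpy as np
for th in np.arange(0,1.71,.1): 
    print(round(th,2), "lateral(tool y sign tbd) %.1f  up %.1f"%(-106*np.cos(th)+40*np.sin(th)+106,106*np.sin(th)+40*np.cos(th)-40))
E
```

```text
d [ 0.12 -0.03  0.36] w [0.0003 0.0012 0.0004] | now [478.6 -18.3 256.4] [1.7998e+02 7.0000e-02 1.7812e+02] F [0.   3.39 5.54] T [ 0.58  -0.044 -0.115] gap 9.0 t 16.85 j6 [ -8.  -4. 113.   0.  71. -96.]
0.0 lateral(tool y sign tbd) 0.0  up 0.0
0.1 lateral(tool y sign tbd) 4.5  up 10.4
0.2 lateral(tool y sign tbd) 10.1  up 20.3
0.3 lateral(tool y sign tbd) 16.6  up 29.5
0.4 lateral(tool y sign tbd) 23.9  up 38.1
0.5 lateral(tool y sign tbd) 32.2  up 45.9
0.6 lateral(tool y sign tbd) 41.1  up 52.9
0.7 lateral(tool y sign tbd) 50.7  up 58.9
0.8 lateral(tool y sign tbd) 60.8  up 63.9
0.9 lateral(tool y sign tbd) 71.4  up 67.9
1.0 lateral(tool y sign tbd) 82.4  up 70.8
1.1 lateral(tool y sign tbd) 93.6  up 72.6
1.2 lateral(tool y sign tbd) 104.9  up 73.3
1.3 lateral(tool y sign tbd) 116.2  up 72.8
1.4 lateral(tool y sign tbd) 127.4  up 71.3
1.5 lateral(tool y sign tbd) 138.4  up 68.6
1.6 lateral(tool y sign tbd) 149.1  up 64.8
1.7 lateral(tool y sign tbd) 159.3  up 60.0
```

Emit:
arm_command(plan=[{"jaw":1,"dx":0,"dy":2.1,"dz":-5.2,"wx":0,"wy":0,"wz":0},{"jaw":1,"dx":0,"dy":4.5,"dz":-10.4,"wx":0,"wy":0,"wz":0},{"jaw":1,"dx":0,"dy":7.2,"dz":-15.4,"wx":0,"wy":0,"wz":0},{"jaw":1,"dx":0,"dy":10.1,"dz":-20.3,"wx":0,"wy":0,"wz":0},{"jaw":1,"dx":0,"dy":10.1,"dz":-20.3,"wx":0,"wy":0,"wz":0}])

```text
time: 17.35
tool_pos: [478.9, -8.6, 276.3]
tcp_rot: [-179.9, 0.1, 178.1]
ft_force: [3.0, -1.9, 1.3]
finger_gap: 9.0
```

```bash
python3 rel.py 478.5 -8.2 276 178.1; python3 - <<'E'
from bench import *
from kov import *
for n in("scene",):
    im=snapshot(n)["pixels"][:,:,::-1]; cv2.imwrite(f"pics/{n}13.png",im)
cv2.imwrite("pics/k13.png",cv2.resize(im[140:260,240:380],(700,600),interpolation=cv2.INTER_CUBIC))
E
```

```text
d [0.39 0.36 0.3 ] w [-0.0012  0.0011  0.0005] | now [478.9  -8.6 276.3] [-1.7993e+02  6.0000e-02  1.7813e+02] F [ 3.   -1.88  1.3 ] T [-0.347 -0.417 -0.017] gap 9.0 t 17.35 j6 [ -7.  -6. 112.  -0.  73. -95.]
```

View pics/k13.png

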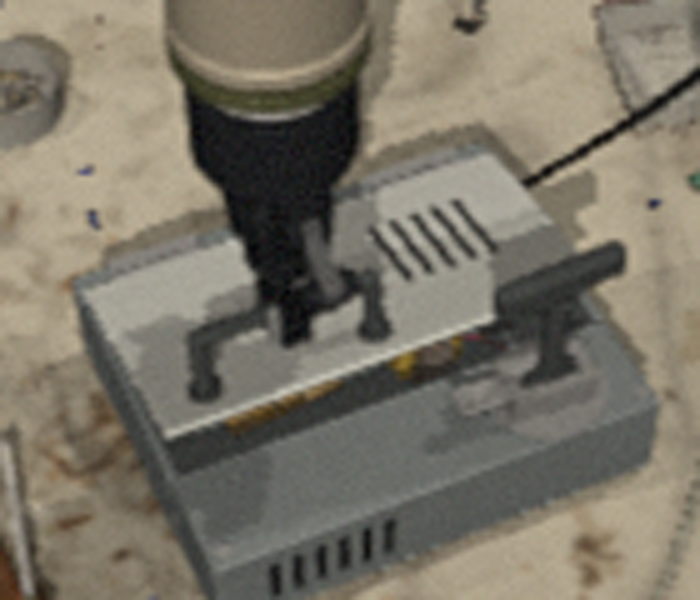

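Emit:
arm_command(plan=[{"jaw":1,"dx":0,"dy":6.5,"dz":-9.2,"wx":0,"wy":0,"wz":0},{"jaw":1,"dx":0,"dy":13.8,"dz":-17.8,"wx":0,"wy":0,"wz":0},{"jaw":1,"dx":0,"dy":22.1,"dz":-25.6,"wx":0,"wy":0,"wz":0},{"jaw":1,"dx":0,"dy":31,"dz":-32.6,"wx":0,"wy":0,"wz":0},{"jaw":1,"dx":0,"dy":40.6,"dz":-38.6,"wx":0,"wy":0,"wz":0},{"jaw":1,"dx":0,"dy":40.6,"dz":-38.6,"wx":0,"wy":0,"wz":0}])

```text
time: 18.0
tool_pos: [480.4, 31.4, 317.0]
tcp_rot: [-179.8, 0.1, 178.1]
ft_force: [-6.2, -9.4, 17.4]
finger_gap: 8.5
```

```bash
python3 rel.py 478.5 32.4 315 178.1; python3 - <<'E'
from bench import *
from kov import *
for n in("scene",):
    im=snapshot(n)["pixels"][:,:,::-1]; cv2.imwrite(f"pics/{n}14.png",im)
cv2.imwrite("pics/k14.png",cv2.resize(im[140:260,240:380],(700,600),interpolation=cv2.INTER_CUBIC))
E
```

```text
d [1.95 0.99 2.02] w [-0.0038  0.0021  0.0001] | now [480.4  31.4 317. ] [-1.7978e+02  1.2000e-01  1.7811e+02] F [-6.21 -9.43 17.38] T [-1.63   0.918 -0.087] gap 8.5 t 18.0 j6 [ -2.  -8. 110.  -0.  78. -90.]
```

View pics/k14.png

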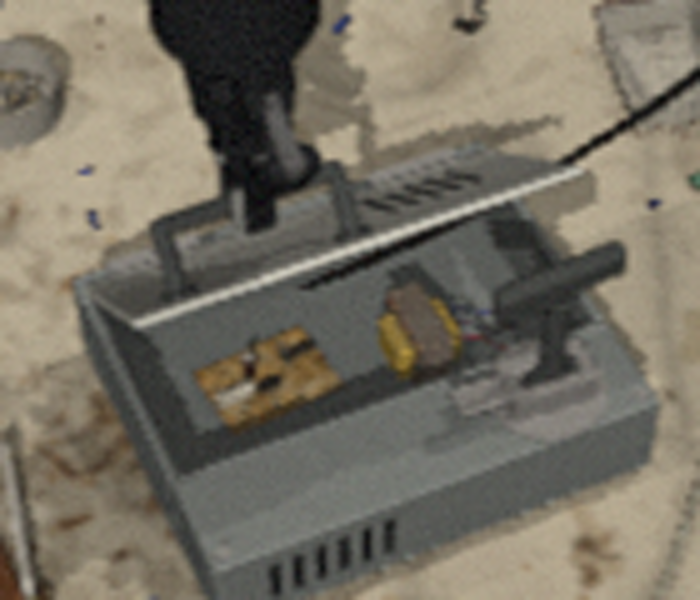

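Emit:
arm_command(plan=[{"jaw":1,"dx":0,"dy":-0.8,"dz":-1.5,"wx":0,"wy":0,"wz":0},{"jaw":1,"dx":0,"dy":-0.8,"dz":-1.5,"wx":0,"wy":0,"wz":0}])

```text
time: 18.25
tool_pos: [480.3, 30.8, 317.1]
tcp_rot: [-179.9, 0.1, 178.1]
ft_force: [0.6, -4.5, 7.6]
finger_gap: 8.7
```

```bash
python3 rel.py 478.5 32.4 315 178.1
```

```text
d [1.88 1.51 2.1 ] w [-0.0013  0.0019 -0.    ] | now [480.3  30.8 317.1] [-1.7992e+02  1.1000e-01  1.7810e+02] F [ 0.61 -4.47  7.62] T [-0.975 -0.205 -0.056] gap 8.7 t 18.25 j6 [ -2.  -8. 110.  -0.  78. -90.]
```

Emit:
arm_command(plan=[{"jaw":1,"dx":0,"dy":10,"dz":-5.7,"wx":0,"wy":0,"wz":0},{"jaw":1,"dx":0,"dy":20.8,"dz":-9.9,"wx":0,"wy":0,"wz":0},{"jaw":1,"dx":0,"dy":32,"dz":-12.9,"wx":0,"wy":0,"wz":0},{"jaw":1,"dx":0,"dy":43.5,"dz":-14.7,"wx":0,"wy":0,"wz":0},{"jaw":1,"dx":0,"dy":55,"dz":-15.4,"wx":0,"wy":0,"wz":0},{"jaw":1,"dx":0,"dy":55,"dz":-15.4,"wx":0,"wy":0,"wz":0}])

```text
time: 18.85
tool_pos: [482.3, 87.1, 332.4]
tcp_rot: [180.0, 0.1, 178.2]
ft_force: [4.9, 1.4, 6.2]
finger_gap: 8.7
```

```bash
python3 rel.py 478.5 86.6 331 178.1; python3 - <<'E'
from bench import *
from kov import *
for n in("scene",):
    im=snapshot(n)["pixels"][:,:,::-1]; cv2.imwrite(f"pics/{n}15.png",im)
cv2.imwrite("pics/k15.png",cv2.resize(im[110:230,230:370],(700,600),interpolation=cv2.INTER_CUBIC))
E
```

```text
d [ 3.75 -0.63  1.41] w [0.0003 0.0024 0.001 ] | now [482.3  87.1 332.4] [1.7998e+02 1.4000e-01 1.7816e+02] F [4.89 1.37 6.24] T [ 0.012 -0.607 -0.071] gap 8.7 t 18.85 j6 [  4.  -7. 108.   0.  79. -84.]
```

View pics/k15.png

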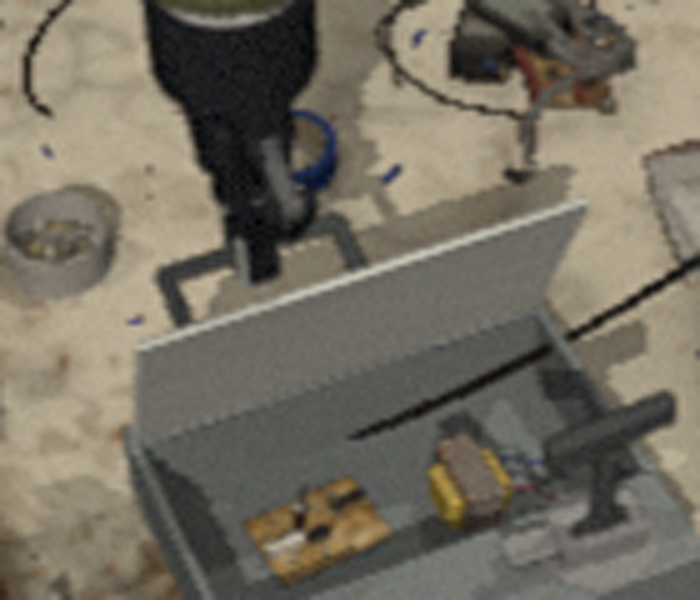

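Emit:
arm_command(plan=[{"jaw":1,"dx":0,"dy":11.5,"dz":0.2,"wx":0,"wy":0,"wz":0},{"jaw":1,"dx":0,"dy":22.9,"dz":1.7,"wx":0,"wy":0,"wz":0},{"jaw":1,"dx":0,"dy":34.1,"dz":4.4,"wx":0,"wy":0,"wz":0},{"jaw":1,"dx":0,"dy":45,"dz":8.2,"wx":0,"wy":0,"wz":0},{"jaw":1,"dx":0,"dy":50.3,"dz":10.5,"wx":0,"wy":0,"wz":0},{"jaw":1,"dx":0,"dy":50.3,"dz":10.5,"wx":0,"wy":0,"wz":0},{"jaw":1,"dx":0,"dy":50.3,"dz":10.5,"wx":0,"wy":0,"wz":0}])

```text
time: 19.6
tool_pos: [483.8, 137.0, 321.1]
tcp_rot: [179.9, 0.1, 178.1]
ft_force: [6.4, 1.2, 0.7]
finger_gap: 8.7
```

```bash
python3 rel.py 478.5 137 321 178.1; python3 - <<'E'
from bench import *
from kov import *
ims=[]
for n,o in(("scene",(230,100)),("top",(240,130))):
    im=snapshot(n)["pixels"][:,:,::-1]; cv2.imwrite(f"pics/{n}16.png",im)
    ims.append(cv2.resize(im[o[1]:o[1]+140,o[0]:o[0]+140],(400,400),interpolation=cv2.INTER_CUBIC))
cv2.imwrite("pics/k16.png",np.hstack(ims))
E
```

```text
d [ 5.32 -0.22  0.05] w [0.0011 0.0017 0.0007] | now [483.8 137.  321.1] [1.7994e+02 1.0000e-01 1.7814e+02] F [6.38 1.17 0.74] T [ 0.266 -1.069 -0.124] gap 8.7 t 19.6 j6 [ 10.  -5. 106.   0.  78. -78.]
```

View pics/k16.png

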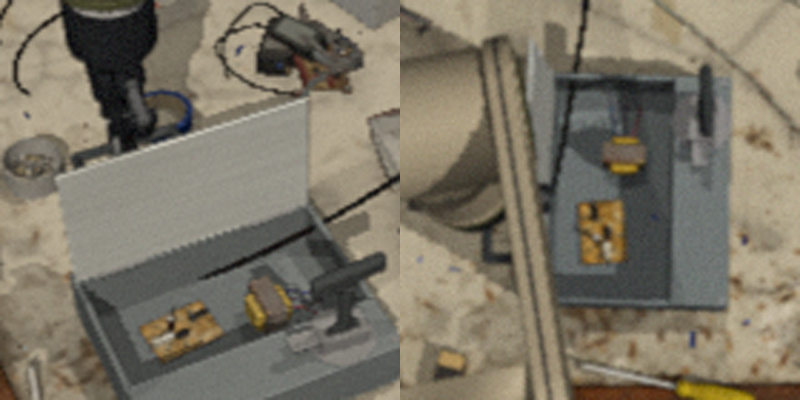

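Emit:
arm_command(plan=[{"jaw":0.85,"dx":0,"dy":0,"dz":0,"wx":0,"wy":0,"wz":0},{"jaw":0.77,"dx":0,"dy":0,"dz":0,"wx":0,"wy":0,"wz":0},{"jaw":0.77,"dx":0,"dy":0,"dz":0,"wx":0,"wy":0,"wz":0},{"jaw":0.77,"dx":0,"dy":0,"dz":0,"wx":0,"wy":0,"wz":0}])

```text
time: 20.1
tool_pos: [483.1, 136.7, 320.6]
tcp_rot: [-180.0, -0.1, 178.1]
ft_force: [-0.0, -0.4, -0.3]
finger_gap: 19.8
```

```bash
python3 rel.py 483 137 400 178.1
```

```text
d [  0.19   0.34 -79.41] w [-0.0001 -0.0011  0.0003] | now [483.1 136.7 320.6] [-1.7999e+02 -7.0000e-02  1.7812e+02] F [-0.   -0.38 -0.32] T [ 0.029 -0.009 -0.03 ] gap 19.8 t 20.1 j6 [ 10.  -5. 106.   0.  78. -78.]
```

Free of load; lift straight up.

Emit:
arm_command(plan=[{"jaw":0.77,"dx":0,"dy":0,"dz":-10,"wx":0,"wy":0,"wz":0},{"jaw":0.77,"dx":0,"dy":0,"dz":-25,"wx":0,"wy":0,"wz":0},{"jaw":0.77,"dx":0,"dy":0,"dz":-50,"wx":0,"wy":0,"wz":0},{"jaw":0.77,"dx":0,"dy":0,"dz":-80,"wx":0,"wy":0,"wz":0},{"jaw":0.77,"dx":0,"dy":0,"dz":-110,"wx":0,"wy":0,"wz":0},{"jaw":0.77,"dx":0,"dy":0,"dz":-110,"wx":0,"wy":0,"wz":0}])

```text
time: 20.7
tool_pos: [484.3, 136.9, 438.2]
tcp_rot: [179.9, 0.6, 178.1]
ft_force: [-0.0, 0.3, 0.6]
finger_gap: 19.6
```

```bash
python3 rel.py 483 137 400 178.1; python3 - <<'E'
from bench import *
from kov import *
ims=[]
for n,o in(("scene",(230,100)),("top",(240,130))):
    im=snapshot(n)["pixels"][:,:,::-1]; cv2.imwrite(f"pics/{n}17.png",im)
    ims.append(cv2.resize(im[o[1]:o[1]+140,o[0]:o[0]+140],(400,400),interpolation=cv2.INTER_CUBIC))
cv2.imwrite("pics/k17.png",np.hstack(ims))
a=cv2.imread("pics/scene17.png")
p=[592,-70.8,np.deg2rad(181)]
off=(315,165);k=8;im=cv2.resize(a[165:235,315:385],(560,560),interpolation=cv2.INTER_CUBIC)
keydraw(im,"scene",p,60,k,off); cv2.imwrite("pics/k17b.png",im)
E
```

```text
d [ 1.720e+00 -1.000e-02  3.815e+01] w [0.0021 0.0098 0.0004] | now [484.3 136.9 438.2] [179.88   0.56 178.12] F [-0.01  0.33  0.57] T [ 0.042 -0.05   0.021] gap 19.6 t 20.7 j6 [ 10.  -9.  98.   0.  90. -78.]
```

View pics/k17.png

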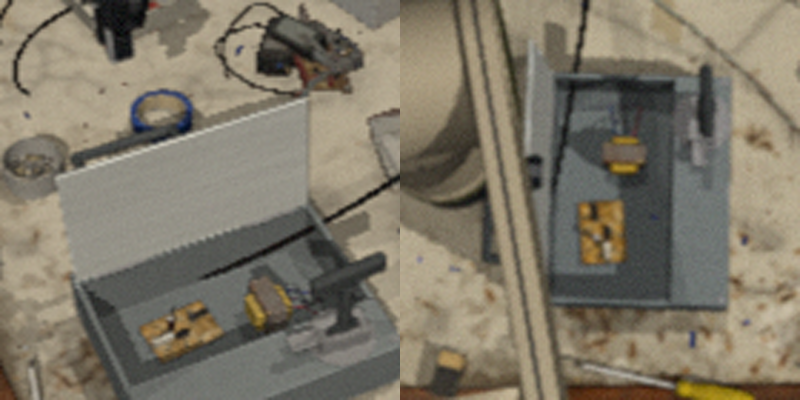

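View pics/k17b.png

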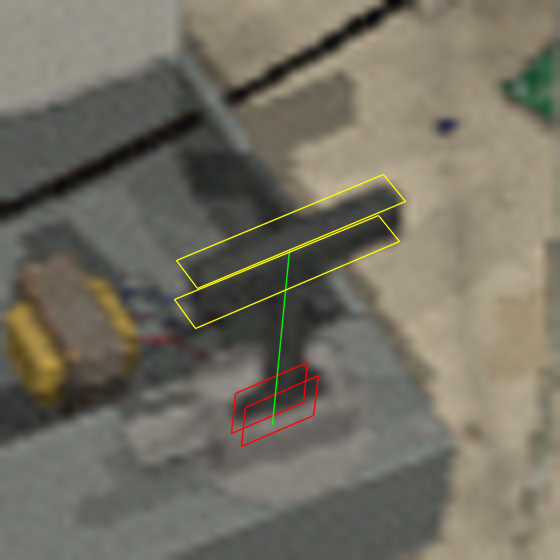

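```bash
python3 - <<'E'
from kov import *
p=[0,0,np.deg2rad(88.1)]; o=np.array([592,-70.8,0])-tf(p,[-70,-70,0])[0]; p=[o[0],o[1],p[2]]; print(p)
for th in (1.3,1.42,1.5,1.6,1.65,1.7,1.8):
    c=[[84-124*np.cos(th)+3*np.sin(th),y,60+124*np.sin(th)+3*np.cos(th)] for y in (118,-118)]
    print(th,proj("scene",tf(p,c)).round(1).tolist(),proj("top",tf(p,c[1:])).round(1).tolist())
E
```

```text
[np.float64(524.3593473712739), np.float64(1.4823776031198435), np.float64(1.5376350710070041)]
1.3 [[255.0, 175.0], [345.1, 145.4]] [[302.5, 143.5]]
1.42 [[252.8, 170.0], [342.4, 140.9]] [[297.1, 143.1]]
1.5 [[251.3, 167.0], [340.6, 138.3]] [[293.4, 142.9]]
1.6 [[249.5, 163.6], [338.3, 135.3]] [[288.8, 142.9]]
1.65 [[248.7, 162.1], [337.2, 134.0]] [[286.5, 142.9]]
1.7 [[247.9, 160.7], [336.1, 132.7]] [[284.3, 142.9]]
1.8 [[246.3, 158.2], [333.9, 130.6]] [[279.9, 143.1]]
```

Emit:
arm_command(plan=[{"jaw":0.77,"dx":0,"dy":0,"dz":0,"wx":0,"wy":0,"wz":0},{"jaw":0.77,"dx":0,"dy":0,"dz":0,"wx":0,"wy":0,"wz":0},{"jaw":0.77,"dx":0,"dy":0,"dz":0,"wx":0,"wy":0,"wz":0}])

```text
time: 21.1
tool_pos: [483.1, 136.7, 430.0]
tcp_rot: [-180.0, -0.1, 178.1]
ft_force: [-0.2, -0.7, -0.0]
finger_gap: 19.8
```

```bash
python3 - <<'E'
from bench import *
print(sense()["tool_pos"], sense()["ft_force"]); print(hand_in())
E
```

```text
[483.11060844 136.6839038  429.99524976] [-0.20517636 -0.67273874 -0.02690927]
the job is handed in; nothing more can be done
None
```

I took the key from its stand and fitted it into the latch until it touched the slot floor at about 5 N. I then turned it counter-clockwise to its stop, felt as a torque rise from about 0.1 to 0.5 N m, and released it upright. I swung the panel up by its handle, let go, and lifted clear. The job was handed in at about 21 s of the 72 s allowed.

**Last checks:**
- **Panel:** it stands at about 1.63 rad in both camera views, against 1.42 needed.
- **Key:** its picture matches an upright, fully home key to about 1 pixel. The crossbar is about 93° from the box's x axis.
- **Robot:** the wrist reads no contact force (under 1 N).
- **Bystanders:** the arm never went near the tin or the tape. In the pictures they stand apparently undisturbed, but I did not measure their positions.

**Disagreements:**
- The stop came about 2° later than the box yaw from the pictures and the slot clearance predicted.
- The handle's swing radius was about 2 mm larger than nominal. That gave a brief pull of about 20 N at the wrist, which I corrected mid-swing.
- The first move call was refused as invalid input, and the arm did not move.

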